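# Refit two gate blades in their drain valves

### The arm

A 7-joint arm with a two-finger parallel gripper is mounted at the origin on the work surface. World frame = base frame: x ahead of the robot, y to its left, z up, the work surface at z = 0. Lengths are in m, angles in rad, forces in N, time in s.
With the tool pointing down it reaches from about 0.425 to 1.025 m from the base axis. Payload 9.4 kg.
Tool frame: the origin (TCP) lies at the very end of the fingers, on their centre line; the grasp point (between the pads) lies 19 mm behind it; x points along the fingers, y is the direction in which the jaws open and shut, and the axes are right-handed (so a half turn about x gives the same grasp; the last joint's range is limited). The gripper opens to 93 mm and grips with 3 to 60 N. Pads are 15 mm wide; open, the fingers measure 128 mm over their backs; the gripper's body (75 mm by 188 mm) begins 65 mm behind the grasp point.
Start: joints at [-0.077, 0.599, -0.003, 1.599, 0.002, 0.943, -0.08], TCP at [0.725, -0, 0.219] pointing down, gripper open.
Joint ranges: [-2.57, 2.57], [-0.35, 1.97], [-1.29, 1.29], [0.11, 2.56], [-1.05, 4.19], [0.11, 1.86], [-2.63, 2.63]. Speed limits (rad/s): [2.22, 2.22, 3.01, 3.01, 3.14, 3.14, 3.14].

### API

Orientations are given as a 3x3 rotation matrix whose columns are the frame's x, y, z axes.
In Python, from workcell import arm, eyes, job, finder gives the robot as it stands.
- The arm moves only by the tool servo_tool, never from a script. Its arguments are lists of equal length, an entry for each row: "hand": the opening in per cent of the stroke, from 0 (shut) to 100 (fully open); "delta_pos": the shift along the tool's x, y, z in m, a list of three; "turn": the turn, a rotation vector about the tool's x, y, z in degrees, a list of three. In form: {"hand": [hand, ...], "delta_pos": [[tx, ty, tz], ...], "turn": [[ax, ay, az], ...]}. A call has 1 to 20 rows; each row is the pose to reach, as a shift and turn from the pose commanded when the call began, along the tool's axes at that moment; what a row does not reach only later rows make up. A row lasts 1/10 s, in which the tool goes at most 50 mm and 8.59 degrees, less where a joint would pass 70% of its speed; a pose out of reach is approached as far as the arm can. A call with a gripper value outside its range is refused whole. The fingers move at their own pace and stop on an object; "force" is the grip in N (left out, the last holds). Time passes only in rows, so rows that repeat a pose let the fingers close. It gives the time, the measured TCP pose, the force and the opening at its end, in the units of the state.
- arm.state(): the state, without advancing time (a new reading comes with each control period).
- eyes.capture(name): name is "scene" or "side" or "wrist"; returns the picture (420x560x3 uint8, red, green, blue); there is no depth.
- eyes.calibration(name): a dict with "camera_matrix" (3x3 intrinsics, pixels), "D" ([k1, k2, p1, p2, k3] as OpenCV has them; the pictures are not rectified), "R" (3x3) and "t" (3): a world point X has camera coordinates R X + t. Camera axes: x right, y down, z forward; pixel columns grow to the right and rows downward; lengths in m; the calibration is good to about 2 mm. A picture is of the moment at which its call begins: read the wrist's pose just before it. calibration takes no time and is no camera call; for the wrist camera it gives the pose at the moment of the call.
- job.finish_job(): hands the job in, once; it reports no verdict.
Trained networks look in the newest picture that a camera, given by its name, has taken for a name from the list of things; names that differ only in an ending like _2 or _b are one class to them, and where a whole thing is asked for, a point or a joint stands for the part that bears it (a point fixed in the world has none). Each returns a list of dicts, best first, with "p" (0 to 1); they miss things now and then, are a little off and sometimes report something else, mostly with a low value. They report only what shows in the picture. A call takes as long as a camera call. They do not tell look-alikes from the thing itself.
- finder.look_for(camera, label): "box" ([left, top, right, bottom] in pixels, round what is visible of it).
- finder.tip_of(camera, label): "uv" ([column, row] in pixels: a listed point, or the origin of a listed thing).
The state is a dict: "time_s": time; "joints": joint angles; "qd": joint speeds; "joint_efforts": joint torques, N m; "eef_pos": TCP position; "orientation": TCP orientation; "contact_force": force on the tool from outside, world axes, zero at the start; "moment": the same for the moment, N m; "grip_width": finger opening in m.
Only numpy, scipy, OpenCV 4.12 (cv2) and the standard library are available. Lean on these libraries where they do the work, as an engineer would, in place of code of your own. Each camera call takes 0.05 s, during which the arm holds its last target.

### The job

Refit the two orange gate blades from the draining stands into the two drain valves on the bench: the narrow blade in the valve with the short slot, the wide one in the valve with the long slot, each upright with its dotted pull end on top and pushed fully home to the bottom of the slot. The valve bodies can slip a little along their pipes, so feel for the slot rather than trust where it should be. Leave the other things on the bench where they are, and let go of both blades.

Things in the scene. Friction and masses are not known exactly. Their poses are not given: they have to be found in the camera images.
- narrow_blade: orange gate blade, flat plastic, 40 mm wide, 8 thick, 115 tall, black dot at its top (pull end) on both faces. Origin: middle of its bottom end; z runs up to the pull end, y across its width, x through its thickness. At the start it reclines at 45 degrees on its stand, top away from the robot (x points away and down), on a 24 mm wide bar; both side edges are free
- narrow_mount: fixed pipe mount of the narrow gate valve, base 200 x 70 x 8 mm; origin under its centre, x along the pipe, z up. Fixed grey sleeves (top at z = 58 mm) lie 45 to 100 mm either side of the centre. Between them sits the black and orange valve body, 35 mm along x, 64 along y, top at z = 57 mm, stiff on the pipe anywhere within 14 mm of the centre along x: NOT reported, look or feel for it
- narrow_mid (a point): point on the narrow mount at slot floor height (z = 22 mm), at the middle of the valve body's travel. The slot in the middle of the body's top measures 44 mm along y by 11 mm along x, 35 mm deep, and moves with the body, up to 14 mm either way. Flush with the slot's +x wall a 24 mm wide orange backstop rises 26 mm above the body's top
- narrow_stand: fixed stand with a blue base 120 x 66 x 8 mm and a steel bar leaning back at 45 degrees (away from the robot), on which the narrow blade lies; origin under the base's centre; about 115 mm high
- wide_blade: orange gate blade, flat plastic, 56 mm wide, 8 thick, 115 tall, black dot at its top (pull end) on both faces. Origin: middle of its bottom end; z runs up to the pull end, y across its width, x through its thickness. At the start it reclines at 45 degrees on its stand, top away from the robot (x points away and down), on a 24 mm wide bar; both side edges are free
- wide_mount: fixed pipe mount of the wide gate valve, base 200 x 86 x 8 mm; origin under its centre, x along the pipe, z up. Fixed grey sleeves (top at z = 58 mm) lie 45 to 100 mm either side of the centre. Between them sits the black and orange valve body, 35 mm along x, 80 along y, top at z = 57 mm, stiff on the pipe anywhere within 14 mm of the centre along x: NOT reported, look or feel for it
- wide_mid (a point): point on the wide mount at slot floor height (z = 22 mm), at the middle of the valve body's travel. The slot in the middle of the body's top measures 60 mm along y by 11 mm along x, 35 mm deep, and moves with the body, up to 14 mm either way. Flush with the slot's +x wall a 24 mm wide orange backstop rises 26 mm above the body's top
- wide_stand: fixed stand with a blue base 120 x 66 x 8 mm and a steel bar leaning back at 45 degrees (away from the robot), on which the wide blade lies; origin under the base's centre; about 115 mm high
- tape: bright green tape roll lying flat, 90 mm across, 24 mm high; bystander
- driver: screwdriver, 180 mm long, lying down; bystander
- elbow: white pipe elbow, about 65 mm each way, 38 mm high, lying down; bystander
- black_blade: worn-out black blade, 115 x 48 x 8 mm, lying flat; bystander
There are look-alikes about, which are no part of the job. Leave any green or pink look-alike of the wide_blade alone. Leave any turquoise look-alike of the narrow_blade alone.

How it is judged:
By the outcome, as a careful person would: the job done as asked, in the order asked, and still so for the second after the job is handed in, with the robot touching nothing.
It also fails if it takes over 72 s, if anything falls off the work surface, if the arm or the gripper's body presses on something with over 40 N, if the wrist force passes 120 N, or if a joint passes its speed limit or range.

## Working session

There is one attempt and no reset: what is moved stays moved. The work goes in short steps, Python scripts to look and compute and a tool call to move; the robot and the scene stay as the last step left them, time stands still between calls to the robot, and variables do not carry over. Pictures are saved under pics/ and viewed, and the job is handed in when it is done.

Besides the shell and the picture viewer there is one more tool, called after "Request:" as name(argument=value, ...) on one line, values as JSON. servo_tool: Moves the arm, as the interface text tells. Its arguments: {"type":"object","properties":{"hand":{"type":"array"},"delta_pos":{"type":"array"},"turn":{"type":"array"},"force":{"type":"number"}},"required":["hand","delta_pos","turn"]}

```bash
mkdir -p pics; ls
python3 - <<'E'
from workcell import arm, eyes, job, finder
import cv2
for n in ["scene","side","wrist"]:
    im=eyes.capture(n); cv2.imwrite(f"pics/{n}0.png",im[:,:,::-1])
    c=eyes.calibration(n); print(n,c["camera_matrix"],c["D"],c["R"],c["t"])
    for l in ["narrow_blade","wide_blade","narrow_mount","wide_mount","narrow_mid","wide_mid","narrow_stand","wide_stand"]:
        print(l,[(d['box'],round(d['p'],2)) for d in finder.look_for(n,l)][:3] if 'mid' not in l else '',[([round(x,1) for x in d['uv']],round(d['p'],2)) for d in finder.tip_of(n,l)][:3])
print(arm.state())
E
```

```text
pics
scene [[401.97821794   0.         279.77158324]
 [  0.         401.97821794 206.44947971]
 [  0.           0.           1.        ]] [0.01700957 0.         0.         0.         0.        ] [[ 0.08805763  0.99611049 -0.00312034]
 [ 0.82550088 -0.07472793 -0.55943189]
 [-0.55748915  0.0466864  -0.82887045]] [-0.00344508 -0.43220937  1.45190467]
narrow_blade [([123.2, 167.8, 163.9, 182.4], 0.83), ([239.7, 207.1, 261.0, 237.9], 0.7)] [([163.4, 174.5], 0.61), ([221.2, 163.1], 0.44)]
wide_blade [([257.7, 162.2, 289.0, 193.1], 0.85), ([236.8, 208.4, 262.2, 236.3], 0.71), ([233.4, 197.3, 255.5, 209.7], 0.51)] [([158.5, 286.1], 0.8), ([288.5, 189.9], 0.63), ([242.3, 200.0], 0.51)]
narrow_mount [([308.3, 191.3, 334.1, 253.6], 0.59)] [([320.4, 222.7], 0.6)]
wide_mount [([373.3, 171.3, 428.1, 241.9], 0.97)] [([401.6, 211.4], 0.73)]
narrow_mid  [([321.4, 218.2], 0.83), ([219.2, 270.9], 0.31)]
wide_mid  [([403.5, 205.9], 0.95)]
narrow_stand [([160.0, 189.5, 190.8, 231.7], 0.92)] [([178.8, 211.4], 0.65)]
wide_stand [([234.5, 206.8, 263.2, 238.0], 0.86)] [([249.9, 215.9], 0.74)]
side [[404.768
[... 2039 characters left out ...]
.51836472e-03, -4.51611590e-04, -1.56745431e-04, -2.26981430e-03,
       -8.80080883e-05,  6.50392131e-04, -8.99274600e-05]), 'joint_efforts': array([-1.25650480e-03, -7.64815950e+01,  1.49654478e+00, -2.52703303e+01,
       -5.23205241e-02,  1.05821955e-02,  2.39230945e-05]), 'eef_pos': array([7.24977698e-01, 4.68832543e-06, 2.18587014e-01]), 'orientation': array([[-5.51630409e-05,  9.99999998e-01,  2.56334273e-05],
       [-3.72415037e-05,  2.56313730e-05, -9.99999999e-01],
       [-9.99999998e-01, -5.51639955e-05,  3.72400897e-05]]), 'contact_force': array([-0.55598076, -0.00474821,  0.35709816]), 'moment': array([ 0.00071459,  0.0072664 , -0.00160083]), 'grip_width': 0.09295099452041347}
```

View pictures.

View pics/scene0.png

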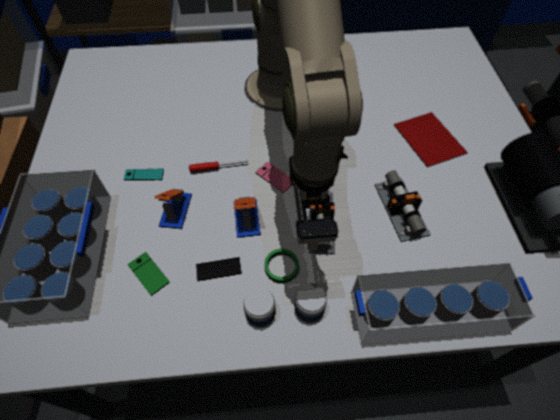

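View pics/side0.png

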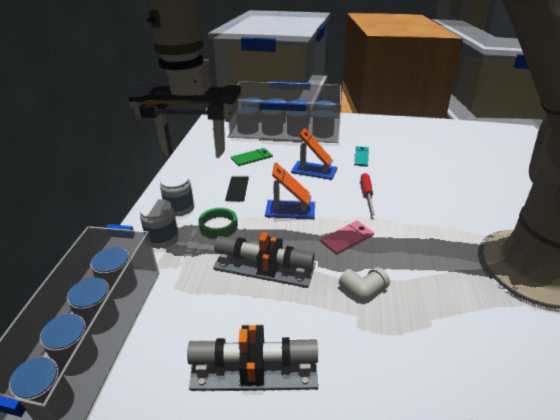

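View pics/wrist0.png

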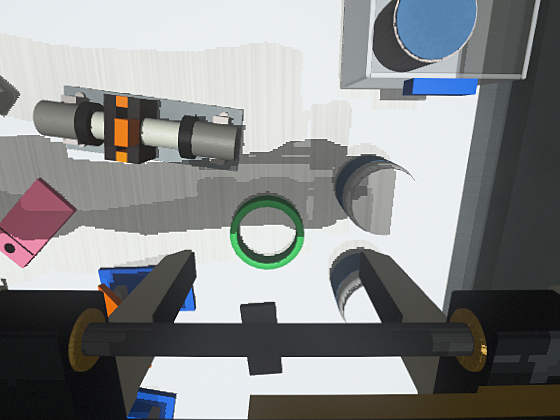

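```bash
cat > h.py <<'E'
import numpy as np, cv2
from workcell import arm, eyes, job, finder
def ray(c,uv):
    p=cv2.undistortPoints(np.array([[uv]],float),c["camera_matrix"],np.array(c["D"],float))[0,0]
    R=np.array(c["R"]);t=np.array(c["t"])
    return -R.T@t, R.T@np.array([p[0],p[1],1.])
def onz(c,uv,z):
    o,d=ray(c,uv); return o+d*(z-o[2])/d[2]
def tri(obs):
    A=np.zeros((3,3));b=np.zeros(3);rs=[]
    for c,uv in obs:
        o,d=ray(c,uv);d=d/np.linalg.norm(d);P=np.eye(3)-np.outer(d,d);A+=P;b+=P@o;rs.append((P,o))
    X=np.linalg.solve(A,b); return X,[round(float(np.linalg.norm(P@(X-o))),4) for P,o in rs]
def proj(c,X):
    X=np.atleast_2d(X).astype(float)
    return cv2.projectPoints(X,cv2.Rodrigues(np.array(c["R"]))[0],np.array(c["t"],float),c["camera_matrix"],np.array(c["D"],float))[0][:,0]
E
python3 - <<'E'
from h import *
np.set_printoptions(precision=4,suppress=True)
S,D,W=[eyes.calibration(n) for n in ("scene","side","wrist")]
print("nmid",tri([(D,(264.1,254.7)),(W,(146.5,130.5))]),onz(D,(264.1,254.7),.022),onz(W,(146.5,130.5),.022))
print("wmid",tri([(D,(251.2,361.4)),(S,(403.5,205.9))]))
print("nst",tri([(D,(314.5,172.5)),(S,(178.8,211.4))]))
print("wst",tri([(D,(287.2,209.3)),(S,(249.9,215.9)),(W,(148.3,287.8))]))
s=cv2.imread("pics/scene0.png");d=cv2.imread("pics/side0.png")
a=cv2.resize(s[150:250,110:310],None,fx=4,fy=4,interpolation=2)
cv2.imwrite("pics/a.png",a)
cv2.imwrite("pics/b.png",cv2.resize(d[120:230,220:380],None,fx=5,fy=5,interpolation=2))
E
```

```text
nmid (array([0.5848, 0.0646, 0.0325]), [0.0019, 0.0019]) [0.5856 0.0514 0.022 ] [0.5825 0.0651 0.022 ]
wmid (array([0.5644, 0.3038, 0.0216]), [0.0006, 0.0006])
nst (array([ 0.507 , -0.3334, -0.0009]), [0.0027, 0.0027])
wst (array([ 0.5578, -0.1299,  0.0152]), [0.003, 0.0031, 0.0028])
```

View pics/a.png

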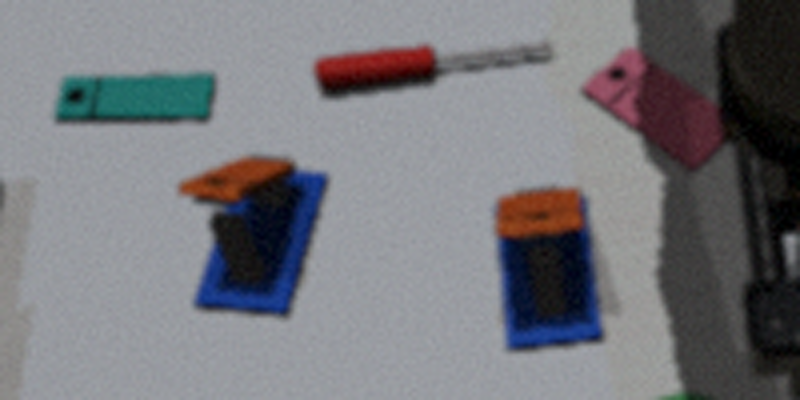

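View pics/b.png

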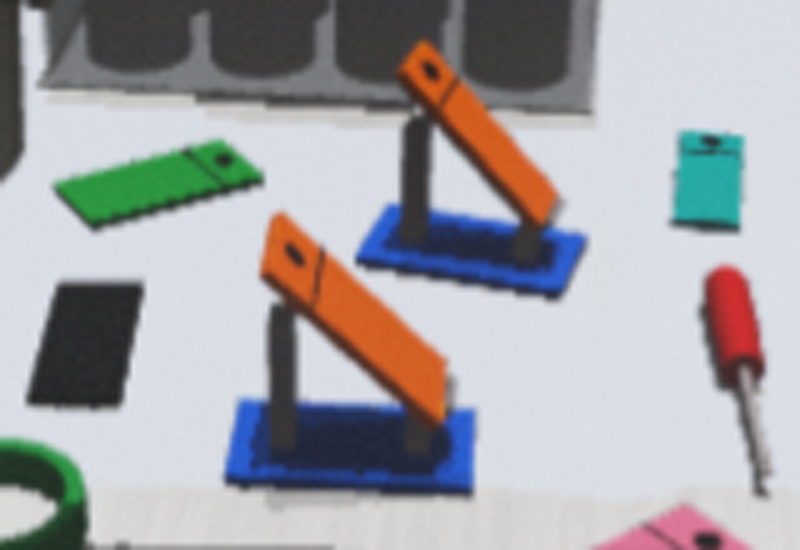

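Request:
servo_tool(hand=[100,100,100,100,100,100,100,100,100], delta_pos=[[-0.06,-0.165,0.25],[-0.06,-0.165,0.25],[-0.06,-0.165,0.25],[-0.06,-0.165,0.25],[-0.06,-0.165,0.25],[-0.06,-0.165,0.25],[-0.06,-0.165,0.25],[-0.06,-0.165,0.25],[-0.06,-0.165,0.25]], turn=[[0,0,0],[0,0,0],[0,0,0],[0,0,0],[0,0,0],[0,0,0],[0,0,0],[0,0,0],[0,0,0]])

```text
time_s: 3.15
eef_pos: [0.5607, -0.2488, 0.2786]
orientation: [[0.0, 1.0, 0.001], [0.001, 0.001, -1.0], [-1.0, 0.0, -0.001]]
contact_force: [0.1, 0.5, 0.4]
grip_width: 0.093
```

```bash
cat >> h.py <<'E'
import json
def snap(n,tag):
    c=eyes.calibration(n); im=eyes.capture(n); cv2.imwrite(f"pics/{tag}.png",im[:,:,::-1])
    json.dump({k:np.array(v).tolist() for k,v in c.items()},open(f"pics/{tag}.json","w")); return c,im
def cal(tag): return {k:np.array(v) for k,v in json.load(open(f"pics/{tag}.json")).items()}
E
python3 - <<'E'
from h import *
c,im=snap("wrist","w1"); snap("scene","s1")
print(arm.state()["time_s"],arm.state()["eef_pos"])
for l in ["wide_stand","wide_blade"]:
    print(l,[([round(x,1) for x in d['uv']],round(d['p'],2)) for d in finder.tip_of("wrist",l)][:3])
E
```

```text
3.25 [ 0.56094517 -0.24814122  0.27820276]
wide_stand []
wide_blade [([400.2, 253.7], 0.89), ([236.1, 93.3], 0.83)]
```

View pics/w1.png

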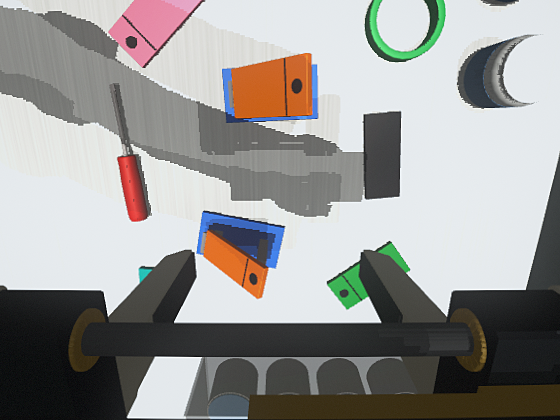

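View pics/s1.png

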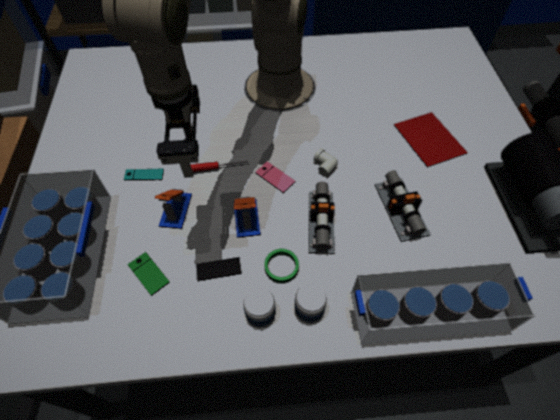

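Run:
```python
import cv2,numpy as np
im=cv2.imread("pics/w1.png")
a=cv2.resize(im[40:140,210:330],None,fx=6,fy=6,interpolation=2)
b=cv2.resize(im[200:310,185:305],None,fx=6,fy=5.4,interpolation=2)
cv2.imwrite("pics/w1a.png",a);cv2.imwrite("pics/w1b.png",b)
```

```text
(no output)
```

View pics/w1a.png

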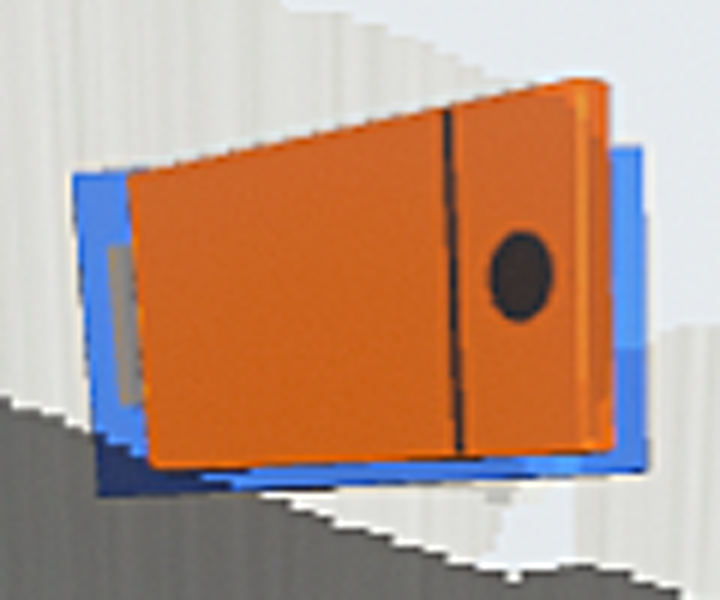

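View pics/w1b.png

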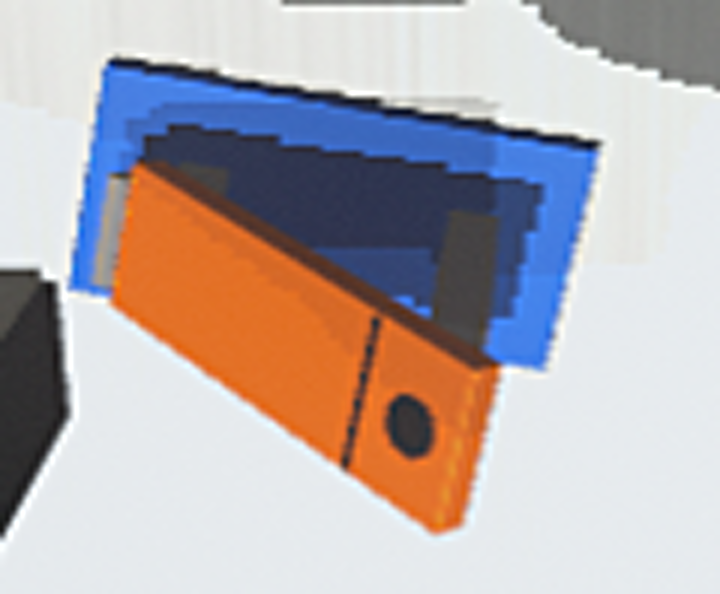

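```bash
cat > fit.py <<'E'
from h import *
from scipy.optimize import least_squares
def Rb(yaw,tilt):
    c,s=np.cos(yaw),np.sin(yaw); a=np.array([c,s,0]);u=np.array([0,0,1.])
    z=a*np.sin(tilt)+u*np.cos(tilt); x=a*np.cos(tilt)-u*np.sin(tilt); return np.c_[x,np.cross(z,x),z]
def fitblade(obs,w,x0):
    # obs list (cal, pixels6): order face bot +y,-y, top +y,-y, back top +y,-y ; None allowed
    M=np.array([[-.004,w/2,0],[-.004,-w/2,0],[-.004,w/2,.115],[-.004,-w/2,.115],[.004,w/2,.115],[.004,-w/2,.115]])
    def f(p):
        X=M@Rb(p[3],p[4]).T+p[:3]
        r=[(proj(c,X)-np.array(px,float)).ravel() for c,px in obs]
        return np.concatenate(r+[[ (p[4]-np.pi/4)/0.02]])
    return least_squares(f,x0)
E
python3 - <<'E'
from fit import *
np.set_printoptions(precision=4,suppress=True)
c=cal("w1")
pw=np.array([(128,175),(150,468),(580,82),(585,452),(608,82),(612,450)])/6+[210-.4,40-.4]
pn=np.array([(137,165),(112,300),(480,372),(435,532),(498,370),(462,522)])/[6,5.4]+[185-.4,200-.4]
for w,p,x0 in ((.056,pw,[.5,-.13,.03,0,.78]),(.040,pn,[.5,-.33,.03,-.2,.78])):
    for ww in (.04,.056):
        r=fitblade([(c,p)],ww,x0); print(ww,r.x,r.cost); print(r.fun.round(1))
S=cal("s1")
# stand base corners for yaw (top z=.008)
q=lambda pts,z:[onz(c,p,z) for p in pts]
B=np.array(q(np.array([(75,175),(640,148),(648,470),(98,495)])/6+[209.6,39.6],.008));print(B,B.mean(0))
B=np.array(q(np.array([(110,65),(600,148),(548,370),(72,290)])/[6,5.4]+[184.6,199.6],.008));print(B,B.mean(0))
E
```

```text
0.04 [ 0.5174 -0.1474  0.0981  0.0215  0.6276] 63.4175329579739
[-1.6  4.  -2.9 -2.8 -0.4  0.9 -1.5 -2.1  3.3  1.9  2.  -1.9 -7.9]
0.056 [ 0.5105 -0.1427  0.0287  0.0425  0.7881] 0.4383882429116337
[ 0.  -0.1  0.   0.1 -0.4 -0.4 -0.3 -0.1  0.3  0.5  0.3  0.   0.1]
0.04 [ 0.4641 -0.3398  0.0223 -0.226   0.7965] 1.7563750223690298
[ 0.5 -0.3 -0.   0.6 -0.8  0.2 -0.5  0.1  1.  -0.7 -0.2  0.3  0.6]
0.056 [ 0.4556 -0.3629 -0.0259 -0.2854  0.8712] 66.2844613807799
[ 4.3 -1.4  0.6  5.5  0.6 -3.5 -2.9  2.   1.4 -4.2 -3.6  2.4  4.3]
[[ 0.4923 -0.112   0.008 ]
 [ 0.6098 -0.1066  0.008 ]
 [ 0.6138 -0.1711  0.008 ]
 [ 0.4944 -0.1765  0.008 ]] [ 0.5526 -0.1415  0.008 ]
[[ 0.4566 -0.2986  0.008 ]
 [ 0.5722 -0.3214  0.008 ]
 [ 0.5598 -0.3864  0.008 ]
 [ 0.443  -0.3626  0.008 ]] [ 0.5079 -0.3422  0.008 ]
```

Request:
servo_tool(hand=[100,100,100,100,100,100,100,100,100,100,100], delta_pos=[[0,0.015,-0.38],[0,0.015,-0.38],[0,0.015,-0.38],[0,0.015,-0.38],[0,0.015,-0.38],[0,0.015,-0.38],[0,0.015,-0.38],[0,0.015,-0.38],[0,0.015,-0.38],[0,0.015,-0.38],[0,0.015,-0.38]], turn=[[0,0,0],[0,0,0],[0,0,0],[0,0,0],[0,0,0],[0,0,0],[0,0,0],[0,0,0],[0,0,0],[0,0,0],[0,0,0]])

```text
time_s: 4.45
eef_pos: [0.575, 0.1291, 0.2784]
orientation: [[-0.0, 1.0, -0.001], [-0.001, -0.001, -1.0], [-1.0, -0.0, 0.001]]
contact_force: [-0.3, 0.7, 0.2]
grip_width: 0.0932
```

Run:
```python
from h import *
c,im=snap("wrist","w2")
print(arm.state()["time_s"],arm.state()["eef_pos"])
for l in ["narrow_mid","wide_mid"]:
    print(l,[([round(x,1) for x in d['uv']],round(d['p'],2)) for d in finder.tip_of("wrist",l)][:3])
```

```text
4.5 [0.5750289  0.12871794 0.27849102]
narrow_mid [([282.8, 223.7], 0.79)]
wide_mid [([264.5, 32.8], 0.91)]
```

View pics/w2.png

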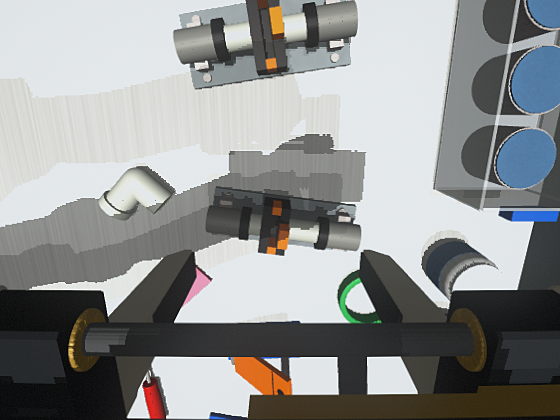

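Request:
servo_tool(hand=[100,100,100,100], delta_pos=[[0,-0.02,-0.1],[0,-0.02,-0.1],[0,-0.02,-0.1],[0,-0.02,-0.1]], turn=[[0,0,0],[0,0,0],[0,0,0],[0,0,0]])

```text
time_s: 5.0
eef_pos: [0.5547, 0.2306, 0.2785]
orientation: [[-0.0, 1.0, 0.002], [-0.0, 0.002, -1.0], [-1.0, -0.0, 0.0]]
contact_force: [-0.4, -1.0, -0.6]
grip_width: 0.0929
```

Run:
```python
from h import *
c,im=snap("wrist","w3")
print(arm.state()["time_s"],arm.state()["eef_pos"])
for l in ["narrow_mid","wide_mid"]:
    print(l,[([round(x,1) for x in d['uv']],round(d['p'],2)) for d in finder.tip_of("wrist",l)][:3])
im=cv2.imread("pics/w2.png")
cv2.imwrite("pics/w2n.png",cv2.resize(im[180:270,195:375],None,fx=4.4,fy=4.4,interpolation=2))
```

```text
5.05 [0.55519818 0.22896113 0.27853487]
narrow_mid []
wide_mid [([282.1, 123.3], 0.76)]
```

View pics/w3.png

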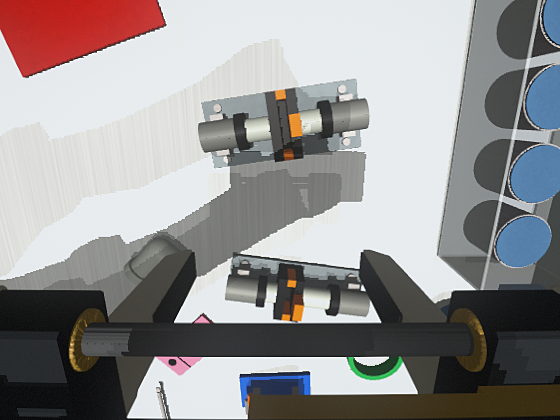

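View pics/w2n.png

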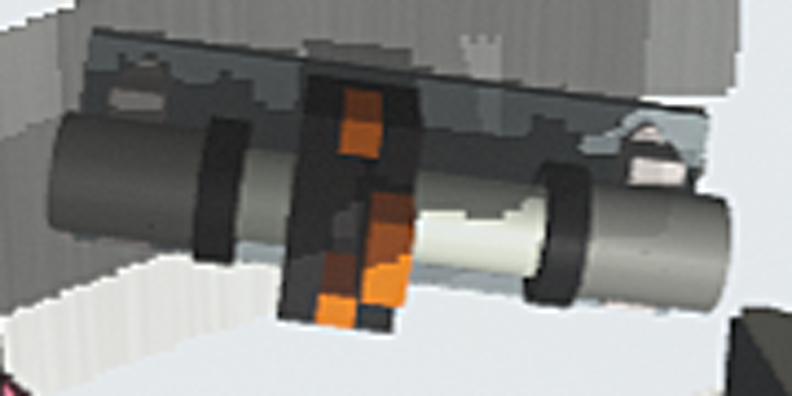

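Run:
```python
import cv2
im=cv2.imread("pics/w3.png")
cv2.imwrite("pics/w3w.png",cv2.resize(im[70:175,190:380],None,fx=4.2,fy=4.2,interpolation=2))
cv2.imwrite("pics/w3wz.png",cv2.resize(im[82:166,255:315],None,fx=7,fy=7,interpolation=2))
im=cv2.imread("pics/w2.png")
cv2.imwrite("pics/w2nz.png",cv2.resize(im[190:262,250:300],None,fx=8,fy=8,interpolation=2))
```

```text
(no output)
```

View pics/w3w.png

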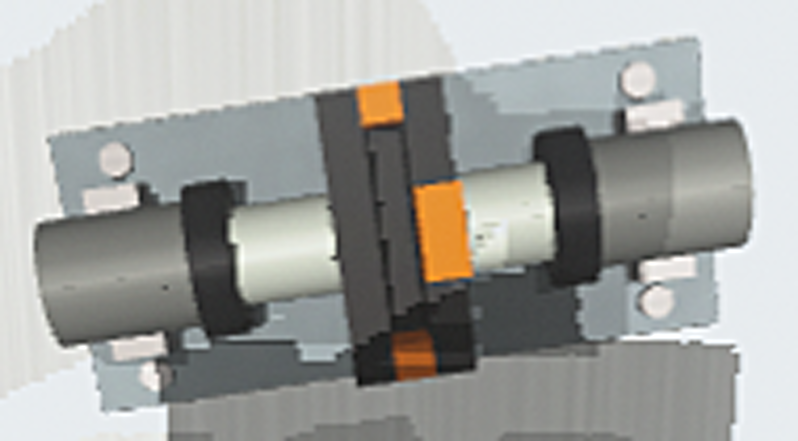

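View pics/w3wz.png

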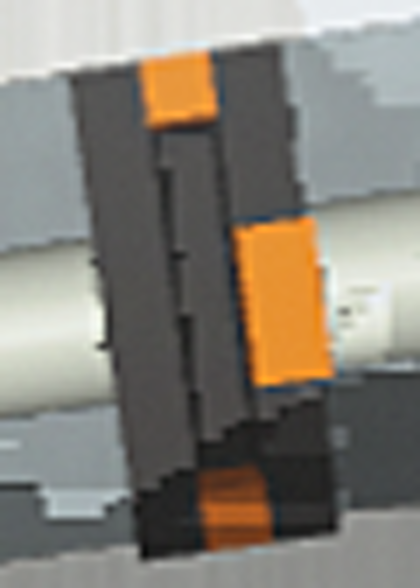

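View pics/w2nz.png

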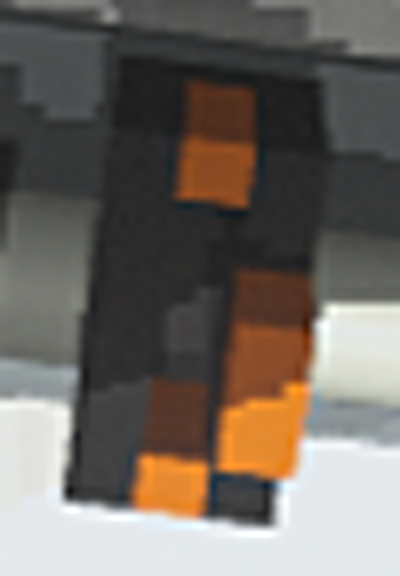

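Run:
```python
from fit import *
np.set_printoptions(precision=4,suppress=True)
def go(tag,pts,s,off,z):
    c=cal(tag); return np.array([onz(c,np.array(p)/s+np.array(off)-.4,z) for p in pts])
print("narrow body corners TL TR BR BL"); n=go("w2",[(118,58),(325,70),(272,522),(68,500)],8,(250,190),.057);print(n,np.linalg.norm(n-np.roll(n,-1,0),axis=1))
print("narrow inlay bottom L,R edge; backstop slot-wall line top/bottom at z .083"); 
print(go("w2",[(133,512),(205,518),(178,200),(250,207)],8,(250,190),.057))
print(go("w2",[(215,470),(297,478),(312,385),(237,268),(312,278)],8,(250,190),.083))
print("narrow mount base z.008");print(go("w2",[(93,30),(708,110)],4.4,(195,180),.008))
print("wide corners");w=go("w3",[(72,72),(285,40),(335,530),(140,555)],7,(255,82),.057);print(w,np.linalg.norm(w-np.roll(w,-1,0),axis=1))
print(go("w3",[(140,62),(212,52),(217,120),(150,130),(200,480),(268,465),(272,545),(207,552)],7,(255,82),.057))
print("backstop");print(go("w3",[(235,228),(317,217),(332,378),(257,385)],7,(255,82),.083))
b=go("w3",[(50,135),(698,38),(717,322),(103,410)],4.2,(190,70),.008);print("base",b,b.mean(0))
c=cal("w2");print("mids",onz(c,(282.8,223.7),.022),onz(c,(264.5,32.8),.022),onz(cal("w3"),(282.1,123.3),.022))
```

```text
narrow body corners TL TR BR BL
[[0.5596 0.113  0.057 ]
 [0.5916 0.111  0.057 ]
 [0.5838 0.0349 0.057 ]
 [0.5506 0.0388 0.057 ]] [0.0321 0.0765 0.0335 0.0747]
narrow inlay bottom L,R edge; backstop slot-wall line top/bottom at z .083
[[0.5611 0.0367 0.057 ]
 [0.5729 0.0356 0.057 ]
 [0.5687 0.09   0.057 ]
 [0.58   0.0888 0.057 ]]
[[0.5746 0.0553 0.083 ]
 [0.587  0.054  0.083 ]
 [0.5891 0.0691 0.083 ]
 [0.5778 0.0876 0.083 ]
 [0.5889 0.086  0.083 ]]
narrow mount base z.008
[[0.4907 0.1155 0.008 ]
 [0.6854 0.0894 0.008 ]]
wide corners
[[0.5411 0.3367 0.057 ]
 [0.5754 0.3417 0.057 ]
 [0.5853 0.2633 0.057 ]
 [0.5521 0.2589 0.057 ]] [0.0346 0.079  0.0335 0.0786]
[[0.5521 0.3383 0.057 ]
 [0.5637 0.3398 0.057 ]
 [0.5646 0.3294 0.057 ]
 [0.5537 0.3279 0.057 ]
 [0.5622 0.2716 0.057 ]
 [0.5737 0.2742 0.057 ]
 [0.5746 0.2607 0.057 ]
 [0.5635 0.2595 0.057 ]]
backstop
[[0.5668 0.3126 0.083 ]
 [0.5793 0.3142 0.083 ]
 [0.5822 0.2901 0.083 ]
 [0.5705 0.289  0.083 ]]
base [[0.4579 0.3279 0.008 ]
 [0.6541 0.3561 0.008 ]
 [0.666  0.2721 0.008 ]
 [0.4697 0.2435 0.008 ]] [0.5619 0.2999 0.008 ]
mids [0.5832 0.0659 0.022 ] [0.5605 0.303  0.022 ] [0.5613 0.3016 0.022 ]
```

```bash
cat >> fit.py <<'E'
from scipy.spatial.transform import Rotation as Rot
def tool_in_blade(phi):  # columns tool x,y,z in blade frame
    c,s=np.cos(phi),np.sin(phi)
    return np.array([[s,0,c],[0,1,0],[-c,0,s]])
def tcp_pose(bp,RB,phi,s,ext):
    T=tool_in_blade(phi); R=RB@T
    g=bp+RB@np.array([0,0,s]); return g+R[:,0]*ext, R
def rel(p,R,st=None,p0=None,R0=None):
    if p0 is None:
        st=st or arm.state(); p0=np.array(st["eef_pos"]); R0=np.array(st["orientation"])
    return (R0.T@(p-p0)).round(4), np.degrees(Rot.from_matrix(R0.T@R).as_rotvec()).round(2)
E
python3 - <<'E'
from fit import *
np.set_printoptions(precision=4,suppress=True)
c=cal("w1")
pn=np.array([(137,165),(112,300),(480,372),(435,532),(498,370),(462,522)])/[6,5.4]+[184.6,199.6]
M=np.array([[-.004,.02,0],[-.004,-.02,0],[-.004,.02,.115],[-.004,-.02,.115],[.004,.02,.115],[.004,-.02,.115]])
r=least_squares(lambda p:(proj(c,M@Rb(-.205,np.pi/4).T+[p[0],p[1],.028])-pn).ravel(),[.466,-.337])
print(r.x,r.fun.round(1))
bp=np.array([r.x[0],r.x[1],.028]);RB=Rb(-.205,np.pi/4)
st=arm.state();print(st["joints"],st["time_s"])
phi=np.radians(20)
p,R=tcp_pose(bp,RB,phi,.092,.014);print("grasp",p,R)
pre=p-R[:,0]*.10
print("pre",pre,rel(pre,R,st)); print("then",.1)
E
```

```text
[ 0.465  -0.3379] [-0.1 -0.2 -0.   1.1 -1.  -0.3 -0.1  0.4  1.  -1.2  0.3  0.5]
[-0.4185  0.3884 -0.0919  1.8225  0.0444  0.9329 -0.5326] 5.15
grasp [ 0.5229 -0.3499  0.0804] [[-0.4138  0.2036  0.8873]
 [ 0.086   0.9791 -0.1845]
 [-0.9063  0.     -0.4226]]
pre [ 0.5643 -0.3585  0.171 ] (array([0.1082, 0.0103, 0.5863]), array([-77.08,  21.  , -17.06]))
then 0.1
```

Request:
servo_tool(hand=[100,100,100,100,100,100,100,100,100,100,100,100,100,100,100,100,100,100], delta_pos=[[0,0.01,0.586],[0,0.01,0.586],[0,0.01,0.586],[0,0.01,0.586],[0,0.01,0.586],[0,0.01,0.586],[0,0.01,0.586],[0,0.01,0.586],[0,0.01,0.586],[0,0.01,0.586],[0,0.01,0.586],[0.108,0.01,0.586],[0.108,0.01,0.586],[0.108,0.01,0.586],[0.108,0.01,0.586],[0.108,0.01,0.586],[0.108,0.01,0.586],[0.108,0.01,0.586]], turn=[[-77,21,-17],[-77,21,-17],[-77,21,-17],[-77,21,-17],[-77,21,-17],[-77,21,-17],[-77,21,-17],[-77,21,-17],[-77,21,-17],[-77,21,-17],[-77,21,-17],[-77,21,-17],[-77,21,-17],[-77,21,-17],[-77,21,-17],[-77,21,-17],[-77,21,-17],[-77,21,-17]])

```text
time_s: 6.95
eef_pos: [0.5663, -0.355, 0.1729]
orientation: [[-0.411, 0.201, 0.889], [0.085, 0.98, -0.182], [-0.908, 0.001, -0.42]]
contact_force: [0.3, 0.5, 0.6]
grip_width: 0.0934
```

Run:
```python
from fit import *
np.set_printoptions(precision=4,suppress=True)
snap("wrist","w4")
st=arm.state();print(st["joints"],st["time_s"],st["contact_force"])
bp=np.array([.465,-.338,.028]);RB=Rb(-.205,np.pi/4)
p,R=tcp_pose(bp,RB,np.radians(20),.092,.014)
print(rel(p,R,st))
im=cv2.imread("pics/w4.png"); c=cal("w4")
M=np.array([[-.004,.02,0],[-.004,-.02,0],[-.004,-.02,.115],[-.004,.02,.115]])
q=proj(c,M@RB.T+bp); cv2.polylines(im,[q.round().astype(int)],True,(0,0,255),1); cv2.imwrite("pics/w4o.png",im)
```

```text
[ 0.5842  0.7835 -0.2875  1.4406  0.2598  1.3865  1.5959] 7.0 [ 0.259  -0.6187  0.194 ]
(array([ 0.1019, -0.0038, -0.0006]), array([0.15, 0.17, 0.01]))
```

View pics/w4o.png

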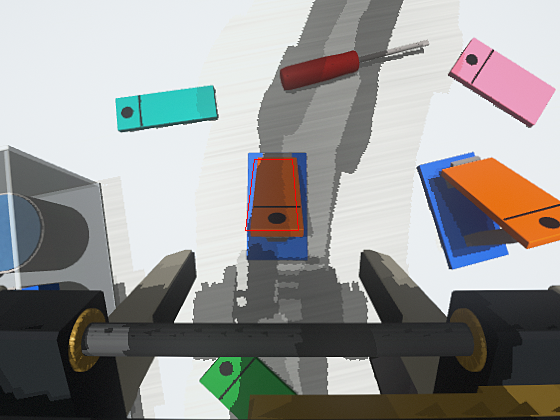

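Run:
```python
import cv2
im=cv2.imread("pics/w4.png")
cv2.imwrite("pics/w4z.png",cv2.resize(im[145:265,235:320],None,fx=5,fy=5,interpolation=2))
```

```text
(no output)
```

View pics/w4z.png

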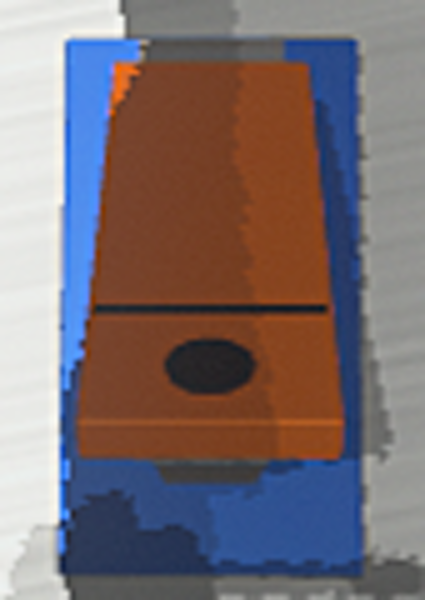

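Run:
```python
from fit import *
np.set_printoptions(precision=4,suppress=True)
c=cal("w4"); c1=cal("w1")
p4=np.array([(307,65),(117,63),(343,422),(80,420),(340,458),(80,457)])/5+[234.6,144.6]
p1=np.array([(137,165),(112,300),(480,372),(435,532),(498,370),(462,522)])/[6,5.4]+[184.6,199.6]
r=fitblade([(c,p4)],.04,[.465,-.338,.028,-.2,.785]);print(r.x,r.fun.round(1))
r=fitblade([(c,p4),(c1,p1)],.04,[.465,-.338,.028,-.2,.785]);print(r.x,r.fun.round(1))
x=r.x
B=np.array([onz(c,q,.008) for q in np.array([(66,40),(358,40),(362,575),(62,572)])/5+[234.6,144.6]]);print(B,B.mean(0))
bp=np.array([.465,-.335,.028]);RB=Rb(-.205,np.pi/4)
bp=x[:3];RB=Rb(x[3],np.pi/4)
p,R=tcp_pose(bp,RB,np.radians(20),.092,.014)
print(rel(p,R))
```

```text
[ 0.4645 -0.3338  0.0288 -0.2056  0.7882] [ 0.2 -0.1 -0.1  0.1 -0.1 -0.4 -0.2 -0.2 -0.1  0.3  0.3  0.3  0.1]
[ 0.4661 -0.3342  0.0339 -0.2055  0.7749] [ 0.4 -0.1 -0.5  0.2  0.4 -0.4 -1.  -0.2  0.4  0.6 -0.5  0.6 -0.4 -1.3
 -0.4  0.5 -1.1 -0.6 -0.4  0.6  1.  -1.5  0.2  0.8 -0.5]
[[ 0.4423 -0.3627  0.008 ]
 [ 0.4554 -0.2985  0.008 ]
 [ 0.5717 -0.3229  0.008 ]
 [ 0.5582 -0.3858  0.008 ]] [ 0.5069 -0.3425  0.008 ]
(array([ 0.0964,  0.0001, -0.0028]), array([0.17, 0.17, 0.02]))
```

Request:
servo_tool(hand=[100,100,100,100,0,0,0,0,0,0], delta_pos=[[0.05,0,-0.001],[0.09,0,-0.001],[0.1,0,-0.001],[0.1,0,-0.001],[0.1,0,-0.001],[0.1,0,-0.001],[0.1,0,-0.001],[0.1,0,-0.001],[0.1,0,-0.001],[0.1,0,-0.001]], turn=[[0,0,0],[0,0,0],[0,0,0],[0,0,0],[0,0,0],[0,0,0],[0,0,0],[0,0,0],[0,0,0],[0,0,0]], force=30)

```text
time_s: 8.0
eef_pos: [0.5229, -0.3472, 0.0806]
orientation: [[-0.413, 0.203, 0.888], [0.087, 0.979, -0.183], [-0.906, 0.001, -0.422]]
contact_force: [0.1, -0.2, 0.1]
grip_width: 0.0494
```

Still closing; hold, then lift.

Request:
servo_tool(hand=[0,0,0,0], delta_pos=[[0,0,0],[0,0,0],[0,0,0],[0,0,0]], turn=[[0,0,0],[0,0,0],[0,0,0],[0,0,0]])

```text
time_s: 8.4
eef_pos: [0.5227, -0.3472, 0.0804]
orientation: [[-0.414, 0.203, 0.888], [0.087, 0.979, -0.183], [-0.906, 0.001, -0.423]]
contact_force: [-0.5, -0.5, 0.4]
grip_width: 0.04
```

Request:
servo_tool(hand=[0,0,0,0,0,0,0], delta_pos=[[-0.018,0,-0.0085],[-0.045,0,-0.021],[-0.09,0,-0.042],[-0.135,0,-0.063],[-0.163,0,-0.076],[-0.163,0,-0.076],[-0.163,0,-0.076]], turn=[[0,0,0],[0,0,0],[0,0,0],[0,0,0],[0,0,0],[0,0,0],[0,0,0]])

```text
time_s: 9.1
eef_pos: [0.5228, -0.3474, 0.2618]
orientation: [[-0.412, 0.203, 0.889], [0.086, 0.979, -0.184], [-0.907, 0.001, -0.42]]
contact_force: [0.1, 0.1, -1.8]
grip_width: 0.0395
```

Run:
```python
from fit import *
np.set_printoptions(precision=4,suppress=True)
snap("wrist","w5")
st=arm.state();print(st["joints"],st["time_s"],st["contact_force"],st["grip_width"])
# pose above narrow slot, upright
bp=np.array([.571,.068,.100]);RB=Rb(-.133,0)
p,R=tcp_pose(bp,RB,np.radians(20),.092,.014)
print(p,rel(p,R,st));
```

```text
[ 0.6146  0.6544 -0.2993  1.4794  0.2354  1.4749  1.626 ] 9.15 [-0.6255  0.2454 -1.0752] 0.03962411323952592
[0.5757 0.0674 0.1788] (array([0.0878, 0.4167, 0.006 ]), array([ -4.17, -44.97,  -0.25]))
```

View pics/w5.png

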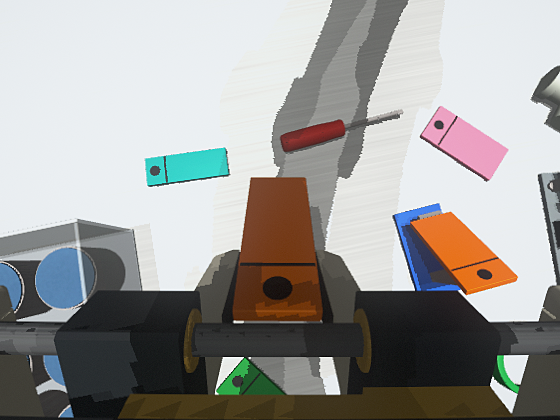

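Run:
```python
import cv2
im=cv2.imread("pics/w5.png")
cv2.imwrite("pics/w5z.png",cv2.resize(im[170:330,225:340],None,fx=5,fy=3.7,interpolation=2))
```

```text
(no output)
```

View pics/w5z.png

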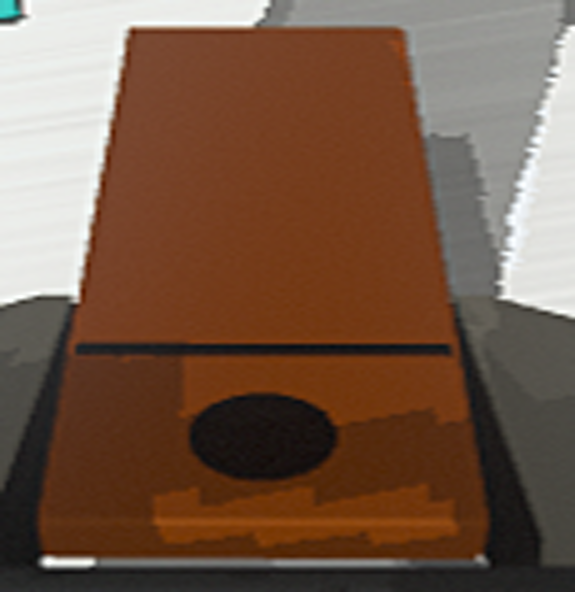

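Run:
```python
from fit import *
np.set_printoptions(precision=4,suppress=True)
c=cal("w5")
p=np.array([(404,29),(130,29),(487,521),(42,521),(483,558),(48,557)])/[5,3.7]+[224.6,169.6]
r=fitblade([(c,p)],.04,[.465,-.338,.2,-.2,.785]);x=r.x;print(x,r.fun.round(1))
st=arm.state();R0=np.array(st["orientation"]);p0=np.array(st["eef_pos"])
RB=Rb(x[3],x[4])
print("blade origin in tool",R0.T@(x[:3]-p0),"\nRB in tool",R0.T@RB)
T=tool_in_blade(np.radians(20)).T; print("nominal", T@np.array([0,0,-.092])-[.014,0,0],"\n",T)
```

```text
[ 0.4655 -0.3347  0.213  -0.2075  0.7862] [-0.2  0.1 -0.1 -0.1  0.3 -0.2  0.  -0.5 -0.4  0.4  0.2  0.3  0. ]
blade origin in tool [ 0.0677  0.0007 -0.0327] 
RB in tool [[ 0.3429 -0.0004 -0.9394]
 [-0.0033  1.     -0.0017]
 [ 0.9394  0.0037  0.3429]]
nominal [ 0.0725  0.     -0.0315] 
 [[ 0.342   0.     -0.9397]
 [ 0.      1.      0.    ]
 [ 0.9397  0.      0.342 ]]
```

```bash
cat >> fit.py <<'E'
def tool_for_blade(bp,RB,off,phi=np.radians(20)):
    R=RB@tool_in_blade(phi); return bp-R@np.array(off), R
OFFN=np.array([.0677,.0007,-.0327])
E
python3 - <<'E'
from fit import *
np.set_printoptions(precision=4,suppress=True)
xa=np.array([np.cos(-.133),np.sin(-.133),0]);sl=np.array([.571,.068,0])
RB=Rb(-.133,0)
for z in (.12,):
    p,R=tool_for_blade(sl-.006*xa+[0,0,z],RB,OFFN); print(p,rel(p,R))
print(R)
E
```

```text
[0.5725 0.0671 0.1948] (array([ 0.0747,  0.4158, -0.0036]), array([ -4.17, -44.97,  -0.25]))
[[ 0.339   0.1326  0.9314]
 [-0.0454  0.9912 -0.1246]
 [-0.9397  0.      0.342 ]]
```

Request:
servo_tool(hand=[0,0,0,0,0,0,0,0,0,0,0,0,0], delta_pos=[[0.0,0.416,-0.0036],[0.0,0.416,-0.0036],[0.0,0.416,-0.0036],[0.0,0.416,-0.0036],[0.0747,0.416,-0.0036],[0.0747,0.416,-0.0036],[0.0747,0.416,-0.0036],[0.0747,0.416,-0.0036],[0.0747,0.416,-0.0036],[0.0747,0.416,-0.0036],[0.0747,0.416,-0.0036],[0.0747,0.416,-0.0036],[0.0747,0.416,-0.0036]], turn=[[-4.2,-45,-0.25],[-4.2,-45,-0.25],[-4.2,-45,-0.25],[-4.2,-45,-0.25],[-4.2,-45,-0.25],[-4.2,-45,-0.25],[-4.2,-45,-0.25],[-4.2,-45,-0.25],[-4.2,-45,-0.25],[-4.2,-45,-0.25],[-4.2,-45,-0.25],[-4.2,-45,-0.25],[-4.2,-45,-0.25]])

```text
time_s: 10.45
eef_pos: [0.5727, 0.0645, 0.1945]
orientation: [[0.339, 0.136, 0.931], [-0.047, 0.991, -0.127], [-0.94, -0.001, 0.342]]
contact_force: [-0.2, -0.2, -0.7]
grip_width: 0.0397
```

Run:
```python
from fit import *
np.set_printoptions(precision=4,suppress=True)
snap("wrist","w6");snap("side","d6")
st=arm.state();print(st["joints"],st["time_s"],st["contact_force"],st["eef_pos"])
xa=np.array([np.cos(-.133),np.sin(-.133),0]);sl=np.array([.571,.068,0])
p,R=tool_for_blade(sl-.006*xa+[0,0,.066],Rb(-.133,0),OFFN); print(p,rel(p,R))
im=cv2.imread("pics/d6.png");cv2.imwrite("pics/d6z.png",cv2.resize(im[180:310,190:340],None,fx=5,fy=4.5,interpolation=2))
```

```text
[-0.2424  0.3607 -0.0706  2.2226  0.6305  0.2939  0.548 ] 10.55 [-0.5964  0.5279 -0.6507] [0.573  0.0647 0.1948]
[0.5725 0.0671 0.1408] (array([ 0.0504,  0.0023, -0.0193]), array([-0.18,  0.04,  0.07]))
```

View pics/w6.png

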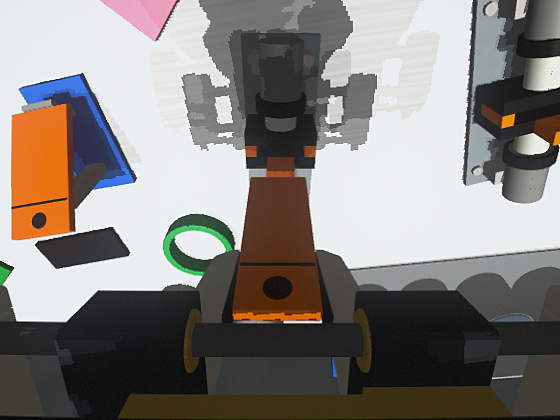

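View pics/d6z.png

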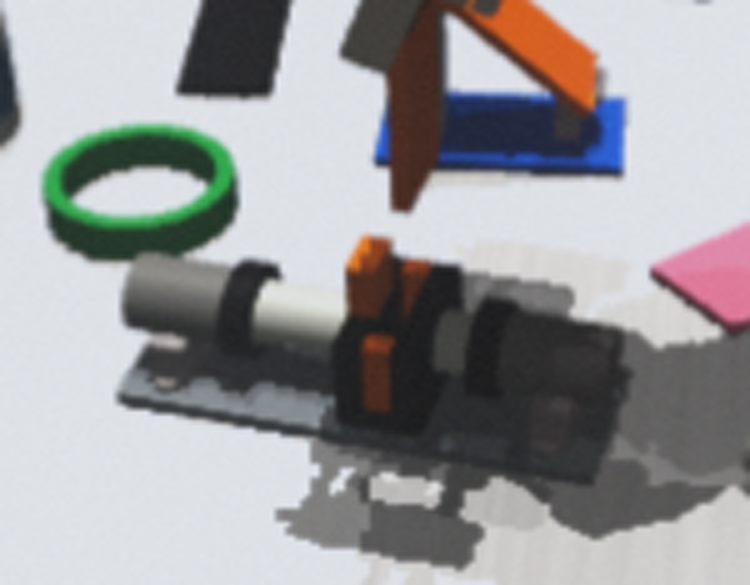

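Run:
```python
import cv2
im=cv2.imread("pics/w6.png")
cv2.imwrite("pics/w6z.png",cv2.resize(im[105:205,230:330],None,fx=6,fy=6,interpolation=2))
```

```text
(no output)
```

View pics/w6z.png

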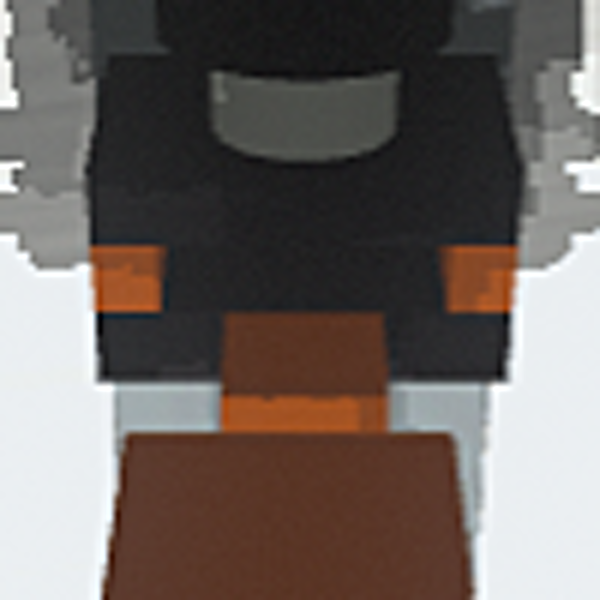

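Run:
```python
from fit import *
np.set_printoptions(precision=4,suppress=True)
c=cal("w6");o=np.array([229.6,104.6])
a=[onz(c,np.array(q)/6+o,.057) for q in [(92,246),(518,246),(98,312),(513,312)]];print(np.array(a),np.mean(a,0))
b=[onz(c,np.array(q)/6+o,.083) for q in [(222,394),(387,394)]];print(np.array(b),np.mean(b,0))
e=[onz(c,np.array(q)/6+o,.12) for q in [(127,433),(452,433)]];print(np.array(e),np.mean(e,0))
xa=np.array([np.cos(-.133),np.sin(-.133),0]);ya=np.array([-xa[1],xa[0],0])
for v in (a,b,e): m=np.mean(v,0);print(m@xa,m@ya)
st=arm.state();bo=np.array(st["eef_pos"])+np.array(st["orientation"])@OFFN;print("blade pred",bo,bo@xa,bo@ya)
```

```text
[[0.5609 0.0375 0.057 ]
 [0.5694 0.1002 0.057 ]
 [0.5717 0.0363 0.057 ]
 [0.5801 0.0987 0.057 ]] [0.5705 0.0682 0.057 ]
[[0.5738 0.0557 0.083 ]
 [0.5769 0.0787 0.083 ]] [0.5754 0.0672 0.083 ]
[[0.557  0.0477 0.12  ]
 [0.5623 0.0866 0.12  ]] [0.5597 0.0672 0.12  ]
0.5564281174946812 0.14321715285438352
0.5613724226765089 0.1429296676688871
0.5458333114040193 0.14079457503890375
blade pred [0.5656 0.0664 0.1199] 0.5518060370681425 0.14081755221684558
```

Request:
servo_tool(hand=[0,0,0,0,0], delta_pos=[[0.02,0.0023,-0.0073],[0.04,0.0023,-0.0146],[0.048,0.0023,-0.0175],[0.048,0.0023,-0.0175],[0.048,0.0023,-0.0175]], turn=[[-0.15,0,0],[-0.15,0,0],[-0.15,0,0],[-0.15,0,0],[-0.15,0,0]])

```text
time_s: 11.05
eef_pos: [0.5734, 0.0685, 0.1438]
orientation: [[0.34, 0.131, 0.931], [-0.046, 0.991, -0.123], [-0.939, -0.001, 0.343]]
contact_force: [0.0, 0.1, -0.3]
grip_width: 0.0398
```

```bash
cat > st.py <<'E'
from fit import *
np.set_printoptions(precision=4,suppress=True)
import sys
yaw,OFF={"n":(-.133,OFFN),"w":(.143,None)}[sys.argv[1]]
if OFF is None: OFF=np.load("offw.npy")
st=arm.state();R=np.array(st["orientation"]);F=np.array(st["contact_force"])
B=Rb(yaw,0);b=np.array(st["eef_pos"])+R@OFF
print("t",st["time_s"],"blade x',y',z",B.T@b,"F'",B.T@F,"w",st["grip_width"],"q",st["joints"])
for n,v in (("x+1mm",B[:,0]),("y+1mm",B[:,1]),("z+1mm",B[:,2])): print(n,(R.T@v).round(3))
E
python3 st.py n
```

```text
t 11.05 blade x',y',z [0.5517 0.1446 0.069 ] F' [-0.0005  0.113  -0.3431] w 0.039789076312189114 q [-0.3829  0.4528  0.1094  2.2756  0.7809  0.1342  0.3863]
x+1mm [ 0.343 -0.002  0.939]
y+1mm [-0.     1.     0.002]
z+1mm [-0.939 -0.001  0.343]
```

Request:
servo_tool(hand=[0,0,0,0,0], delta_pos=[[0.0007,-0.0012,0.0019],[0.0012,-0.0012,0.0033],[0.0015,-0.0012,0.0042],[0.0017,-0.0012,0.0047],[0.0017,-0.0012,0.0047]], turn=[[0,0,0],[0,0,0],[0,0,0],[0,0,0],[0,0,0]])

```text
time_s: 11.55
eef_pos: [0.5782, 0.0675, 0.1437]
orientation: [[0.34, 0.13, 0.931], [-0.045, 0.992, -0.122], [-0.939, -0.001, 0.343]]
contact_force: [0.2, 0.3, -0.6]
grip_width: 0.0399
```

```bash
python3 st.py n
```

```text
t 11.55 blade x',y',z [0.5566 0.1442 0.0689] F' [ 0.2021  0.3492 -0.5539] w 0.039934817883649096 q [-0.3665  0.456   0.0946  2.2657  0.778   0.1408  0.3954]
x+1mm [ 0.343 -0.003  0.939]
y+1mm [0.    1.    0.003]
z+1mm [-0.939 -0.001  0.343]
```

Request:
servo_tool(hand=[0,0,0], delta_pos=[[0.00034,-0.0005,0.00094],[0.0007,-0.001,0.0019],[0.0007,-0.001,0.0019]], turn=[[0,0,0],[0,0,0],[0,0,0]])

```text
time_s: 11.85
eef_pos: [0.58, 0.0663, 0.1435]
orientation: [[0.34, 0.13, 0.932], [-0.045, 0.992, -0.122], [-0.939, -0.001, 0.343]]
contact_force: [-0.6, -0.1, -0.9]
grip_width: 0.0396
```

```bash
python3 st.py n
```

```text
t 11.85 blade x',y',z [0.5586 0.1432 0.0687] F' [-0.565  -0.1404 -0.9241] w 0.03957183683654021 q [-0.3585  0.4575  0.0887  2.262   0.7768  0.1433  0.4004]
x+1mm [ 0.343 -0.003  0.939]
y+1mm [0.    1.    0.003]
z+1mm [-0.939 -0.001  0.343]
```

Request:
servo_tool(hand=[0,0,0], delta_pos=[[0.00034,0,0.00094],[0.0007,0,0.0019],[0.0007,0,0.0019]], turn=[[0,0,0],[0,0,0],[0,0,0]])

```text
time_s: 12.15
eef_pos: [0.582, 0.0661, 0.1435]
orientation: [[0.34, 0.13, 0.932], [-0.045, 0.992, -0.121], [-0.939, -0.001, 0.343]]
contact_force: [0.1, 0.5, -0.8]
grip_width: 0.0397
```

```bash
python3 st.py n
```

```text
t 12.15 blade x',y',z [0.5606 0.1433 0.0687] F' [ 0.0351  0.4926 -0.8443] w 0.039699884118782 q [-0.3524  0.4589  0.0827  2.2575  0.7749  0.1466  0.4039]
x+1mm [ 0.343 -0.003  0.939]
y+1mm [0.    1.    0.003]
z+1mm [-0.939 -0.001  0.343]
```

Request:
servo_tool(hand=[0,0,0], delta_pos=[[0.00034,0,0.00094],[0.0007,0,0.0019],[0.0007,0,0.0019]], turn=[[0,0,0],[0,0,0],[0,0,0]])

```text
time_s: 12.45
eef_pos: [0.5832, 0.0659, 0.1432]
orientation: [[0.339, 0.129, 0.932], [-0.045, 0.992, -0.121], [-0.94, -0.001, 0.342]]
contact_force: [-3.4, 1.5, 0.9]
grip_width: 0.04
```

```bash
python3 st.py n
python3 - <<'E'
from fit import *
snap("wrist","w7");snap("side","d7")
im=cv2.imread("pics/d7.png");a=cv2.resize(im[190:300,205:325],None,fx=6,fy=5,interpolation=2)
cv2.imwrite("pics/d7z.png",a)
im=cv2.imread("pics/w7.png");cv2.imwrite("pics/w7z.png",cv2.resize(im[120:220,230:330],None,fx=6,fy=6,interpolation=2))
E
```

```text
t 12.45 blade x',y',z [0.5617 0.1432 0.0684] F' [-3.5527  1.0288  0.9441] w 0.04002244504518737 q [-0.3466  0.4603  0.0764  2.2542  0.7728  0.1502  0.4075]
x+1mm [ 0.342 -0.003  0.94 ]
y+1mm [0.    1.    0.003]
z+1mm [-0.94  -0.001  0.342]
```

View pics/d7z.png

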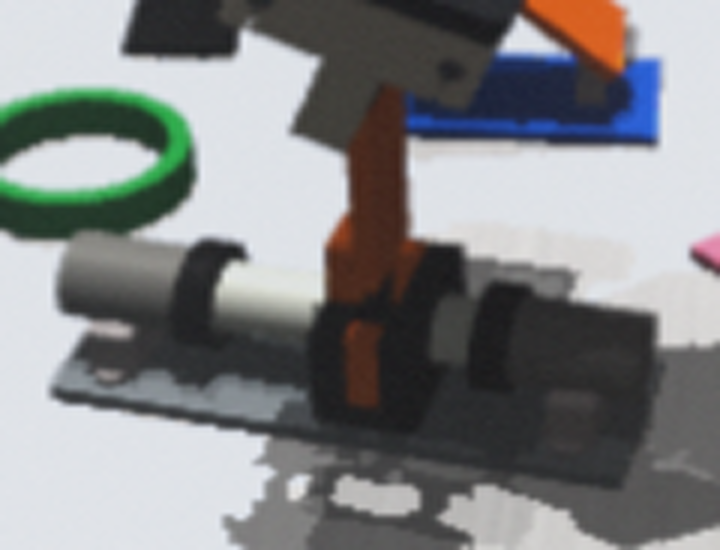

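View pics/w7z.png

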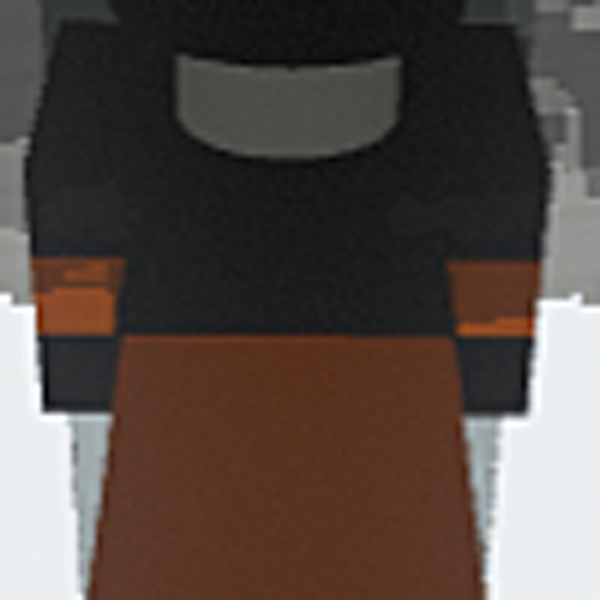

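Request:
servo_tool(hand=[0,0,0,0,0,0,0], delta_pos=[[-0.0009,0,-0.0025],[-0.0009,0,-0.0025],[0.0029,0,-0.0039],[0.0066,0,-0.0052],[0.0104,0,-0.0066],[0.0141,0,-0.008],[0.0141,0,-0.008]], turn=[[0,0,0],[0,0,0],[0,0,0],[0,0,0],[0,0,0],[0,0,0],[0,0,0]])

```text
time_s: 13.25
eef_pos: [0.5813, 0.0661, 0.127]
orientation: [[0.339, 0.129, 0.932], [-0.045, 0.992, -0.121], [-0.94, -0.001, 0.342]]
contact_force: [-0.9, 0.2, -1.0]
grip_width: 0.0395
```

```bash
python3 st.py n
```

```text
t 13.25 blade x',y',z [0.5598 0.1432 0.0522] F' [-0.8674  0.0542 -0.987 ] w 0.03952458699979179 q [-0.365   0.4899  0.1005  2.2723  0.9873  0.1099  0.1878]
x+1mm [ 0.342 -0.003  0.94 ]
y+1mm [0.    1.    0.003]
z+1mm [-0.94  -0.001  0.342]
```

Request:
servo_tool(hand=[0,0,0,0,0,0,0], delta_pos=[[0,0,0],[0,0,0],[-0.0001,0,-0.0017],[-0.0003,0,-0.0035],[-0.0007,0,-0.0052],[-0.0012,0,-0.0068],[-0.0012,0,-0.0068]], turn=[[0,0,0],[0,0,0],[0,5,0],[0,10,0],[0,15,0],[0,20,0],[0,20,0]], force=4)

```text
time_s: 13.95
eef_pos: [0.5769, 0.0655, 0.1263]
orientation: [[-0.001, 0.135, 0.991], [0.002, 0.991, -0.135], [-1.0, 0.002, -0.001]]
contact_force: [0.1, -0.4, -1.3]
grip_width: 0.0402
```

```bash
python3 st.py n
python3 - <<'E'
from fit import *
snap("wrist","w8");snap("side","d8")
im=cv2.imread("pics/d8.png");a=cv2.resize(im[180:290,205:325],None,fx=6,fy=5,interpolation=2)
cv2.imwrite("pics/d8z.png",a)
E
```

```text
t 13.95 blade x',y',z [0.5303 0.1423 0.0587] F' [ 0.1905 -0.3623 -1.2724] w 0.04015466728820423 q [ 0.1711  0.6029 -0.5607  1.9923  0.4945  0.6828  0.7334]
x+1mm [-0.001  0.002  1.   ]
y+1mm [ 0.002  1.    -0.002]
z+1mm [-1.     0.002 -0.001]
```

View pics/d8z.png

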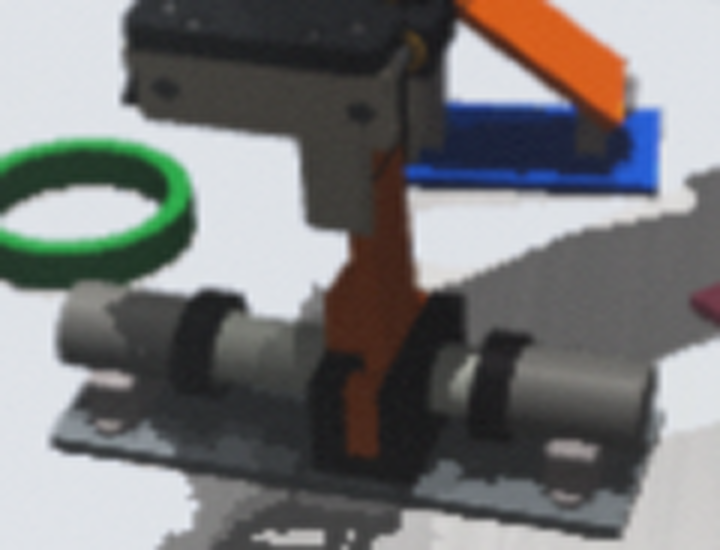

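View pics/w8.png

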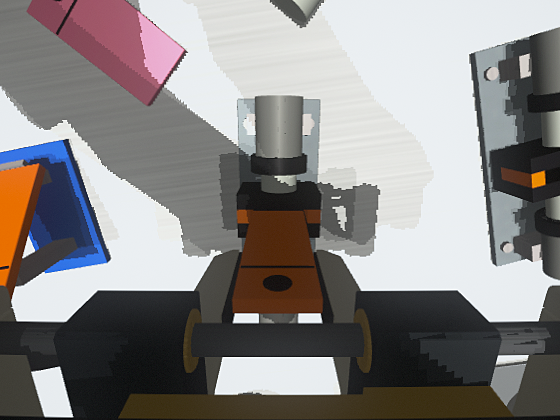

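Request:
servo_tool(hand=[0,0,0,0,0,0,0,0], delta_pos=[[0,0,0],[0,0,0],[0.004,0,0],[0.008,0,0],[0.012,0,0],[0.016,0,0],[0.02,0,0],[0.02,0,0]], turn=[[0,0,0],[0,0,0],[0,0,0],[0,0,0],[0,0,0],[0,0,0],[0,0,0],[0,0,0]], force=20)

```text
time_s: 14.85
eef_pos: [0.5744, 0.067, 0.1056]
orientation: [[-0.0, 0.13, 0.992], [-0.001, 0.992, -0.13], [-1.0, -0.001, 0.0]]
contact_force: [3.6, 0.2, -2.3]
grip_width: 0.0396
```

Request:
servo_tool(hand=[0,0,0,0,0,0], delta_pos=[[0.004,0,0.001],[0.008,0,0.0015],[0.011,0,0.0015],[0.013,0,0.0015],[0.014,0,0.0015],[0.014,0,0.0015]], turn=[[0,0,0],[0,0,0],[0,0,0],[0,0,0],[0,0,0],[0,0,0]])

```text
time_s: 15.45
eef_pos: [0.5754, 0.0666, 0.0936]
orientation: [[0.0, 0.13, 0.992], [-0.002, 0.992, -0.13], [-1.0, -0.002, 0.001]]
contact_force: [-5.9, -1.7, 19.2]
grip_width: 0.0398
```

Run:
```python
from fit import *
np.set_printoptions(precision=4,suppress=True)
st=arm.state();print(st["time_s"],st["eef_pos"],st["contact_force"],st["moment"])
snap("wrist","w9");snap("side","d9")
im=cv2.imread("pics/d9.png");a=cv2.resize(im[180:290,205:325],None,fx=6,fy=5,interpolation=2)
cv2.imwrite("pics/d9z.png",a)
```

```text
15.45 [0.5754 0.0666 0.0936] [-5.9491 -1.7437 19.2457] [-0.3475  1.2545  0.0187]
```

View pics/d9z.png

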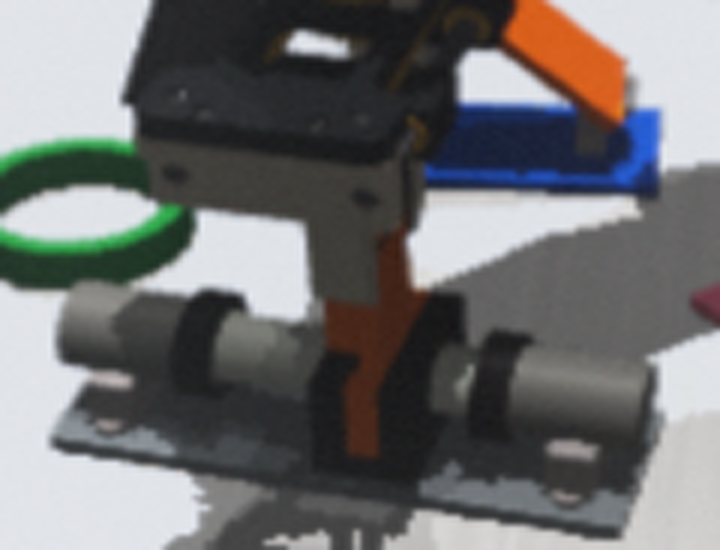

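View pics/w9.png

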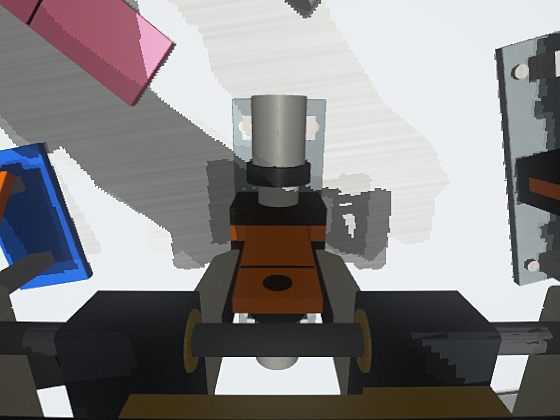

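Request:
servo_tool(hand=[70,70,70,70,70,70,70,70,70], delta_pos=[[0,0,0],[-0.001,0,0],[-0.001,0,0],[-0.03,0,0],[-0.07,0,0],[-0.1,0,0],[-0.13,0,0],[-0.13,0,0],[-0.13,0,0]], turn=[[0,0,0],[0,0,0],[0,0,0],[0,0,0],[0,0,0],[0,0,0],[0,0,0],[0,0,0],[0,0,0]])

```text
time_s: 16.45
eef_pos: [0.576, 0.0667, 0.2225]
orientation: [[0.001, 0.13, 0.992], [-0.001, 0.992, -0.13], [-1.0, -0.001, 0.001]]
contact_force: [0.1, -0.0, -0.9]
grip_width: 0.0649
```

Run:
```python
from fit import *
np.set_printoptions(precision=4,suppress=True)
st=arm.state();print(st["time_s"],st["eef_pos"],st["contact_force"],st["grip_width"])
snap("wrist","w10");snap("side","d10")
for t,b in (("d10",(180,290,205,325)),("w10",(110,330,190,370))):
    im=cv2.imread(f"pics/{t}.png")[b[0]:b[1],b[2]:b[3]];cv2.imwrite(f"pics/{t}z.png",cv2.resize(im,None,fx=6 if t[0]=='d' else 3,fy=5 if t[0]=='d' else 2.7,interpolation=2))
```

```text
16.45 [0.576  0.0667 0.2225] [ 0.0726 -0.0199 -0.9481] 0.06489022686969541
```

View pics/d10z.png

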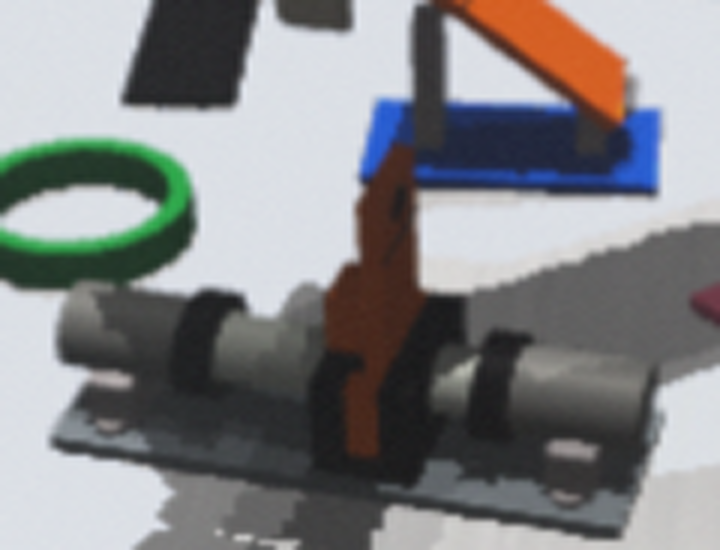

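View pics/w10z.png

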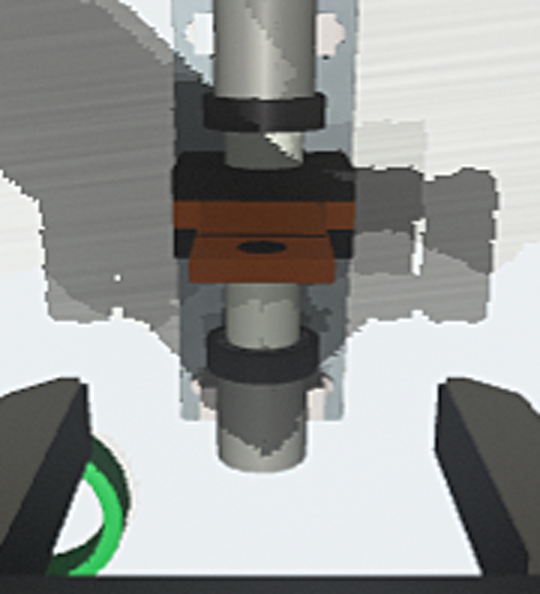

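Run:
```python
from fit import *
np.set_printoptions(precision=4,suppress=True)
c=cal("w10");q=lambda u,v:np.array([u/3+190-.35,v/2.7+110-.35])
B=Rb(-.133,0)
for z in (.137,.142):
  P=[onz(c,q(*a),z) for a in [(189,262),(335,262),(190,281),(336,281)]]
  print(z,np.array(P)@B,np.linalg.norm(P[0]-P[1]),np.linalg.norm(P[2]-P[3]),np.mean(P,0))
```

```text
0.137 [[0.5528 0.1229 0.137 ]
 [0.5527 0.1623 0.137 ]
 [0.5588 0.1231 0.137 ]
 [0.5587 0.1627 0.137 ]] 0.03935865358410651 0.03962107022047671 [0.5698 0.0678 0.137 ]
0.142 [[0.5514 0.1233 0.142 ]
 [0.5513 0.1619 0.142 ]
 [0.5572 0.1234 0.142 ]
 [0.5571 0.1623 0.142 ]] 0.03857343946726249 0.03883062083187896 [0.5683 0.068  0.142 ]
```

Request:
servo_tool(hand=[0,0,0,0,0,0,0,0,0,0], delta_pos=[[0,0,-0.003],[0,0,-0.003],[0,0,-0.003],[0,0,-0.003],[0.03,0,-0.003],[0.06,0,-0.003],[0.078,0,-0.003],[0.081,0,-0.003],[0.084,0,-0.003],[0.086,0,-0.003]], turn=[[0,0,0],[0,0,0],[0,0,0],[0,0,0],[0,0,0],[0,0,0],[0,0,0],[0,0,0],[0,0,0],[0,0,0]])

```text
time_s: 17.55
eef_pos: [0.5737, 0.0675, 0.1372]
orientation: [[0.002, 0.13, 0.992], [-0.001, 0.992, -0.13], [-1.0, -0.0, 0.002]]
contact_force: [-0.2, -0.4, 17.4]
grip_width: 0.0003
```

Run:
```python
from fit import *
np.set_printoptions(precision=4,suppress=True)
st=arm.state();print(st["joints"])
bp=np.array([.5105,-.1427,.0287]);RB=Rb(.0425,np.pi/4)
p,R=tcp_pose(bp,RB,np.radians(10),.092,.017);print("grasp",p)
pre=p-R[:,0]*.10
print(pre,rel(pre,R,st));print(R)
```

```text
[ 0.1753  0.5859 -0.5733  1.9921  0.4869  0.6991  0.7381]
grasp [ 0.5658 -0.1404  0.0798]
[ 0.6231 -0.1379  0.1617] (array([-0.0243, -0.1973,  0.0756]), array([-9.58, 35.03, -2.99]))
[[-0.5731 -0.0425  0.8184]
 [-0.0244  0.9991  0.0348]
 [-0.8192  0.     -0.5736]]
```

Request:
servo_tool(hand=[0,100,100,100,100,100,100,100,100,100,100,100], delta_pos=[[-0.05,0,0],[-0.09,0,0],[-0.09,-0.197,0.0756],[-0.09,-0.197,0.0756],[-0.09,-0.197,0.0756],[-0.09,-0.197,0.0756],[-0.09,-0.197,0.0756],[-0.0243,-0.197,0.0756],[-0.0243,-0.197,0.0756],[-0.0243,-0.197,0.0756],[-0.0243,-0.197,0.0756],[-0.0243,-0.197,0.0756]], turn=[[0,0,0],[-2,8,0],[-4,16,-1],[-6,24,-2],[-9.6,35,-3],[-9.6,35,-3],[-9.6,35,-3],[-9.6,35,-3],[-9.6,35,-3],[-9.6,35,-3],[-9.6,35,-3],[-9.6,35,-3]])

```text
time_s: 18.75
eef_pos: [0.6232, -0.1372, 0.163]
orientation: [[-0.572, -0.044, 0.819], [-0.025, 0.999, 0.035], [-0.82, -0.0, -0.572]]
contact_force: [1.0, 0.2, 0.1]
grip_width: 0.0837
```

Run:
```python
from fit import *
np.set_printoptions(precision=4,suppress=True)
snap("wrist","w11")
st=arm.state();print(st["joints"],st["time_s"],st["eef_pos"],st["grip_width"])
im=cv2.imread("pics/w11.png")
cv2.imwrite("pics/w11z.png",cv2.resize(im[130:270,220:340],None,fx=5,fy=4,interpolation=2))
```

```text
[ 0.3878  0.9017 -0.5905  1.3838  0.3877  1.6103  1.3439] 18.8 [ 0.6232 -0.1373  0.1629] 0.08774194461800183
```

View pics/w11.png

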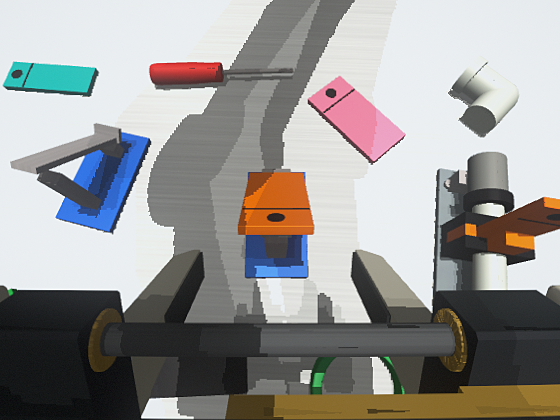

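View pics/w11z.png

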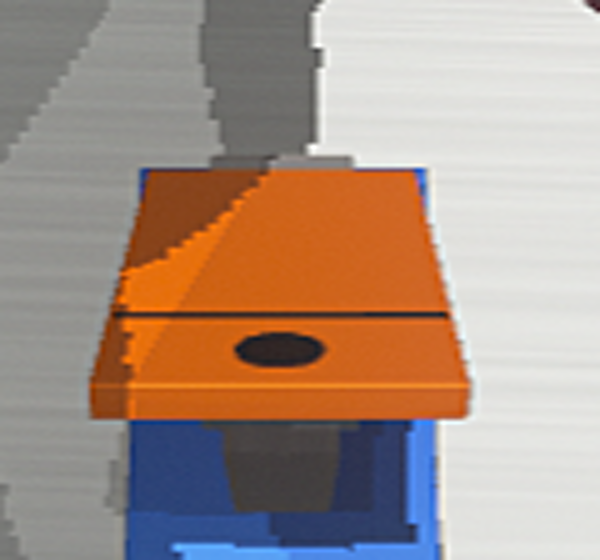

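Run:
```python
from fit import *
np.set_printoptions(precision=4,suppress=True)
c=cal("w11")
p=np.array([(418,170),(148,170),(467,385),(92,385),(467,415),(92,416)])/[5,4]+[219.6,129.6]
r=fitblade([(c,p)],.056,[.5105,-.1427,.0287,.04,.785]);x=r.x;print(x,r.fun.round(1))
bp=x[:3];RB=Rb(.0425,np.pi/4)
g,R=tcp_pose(bp,RB,np.radians(10),.092,.017)
print(g,rel(g,R))
```

```text
[ 0.5088 -0.1432  0.0305  0.0433  0.7849] [-0.7 -0.1  0.5 -0.1  0.3 -0.8 -0.3 -0.8 -0.2  1.   0.3  0.7 -0. ]
[ 0.5641 -0.1408  0.0817] (array([ 0.1005, -0.0009, -0.0021]), array([0.02, 0.09, 0.06]))
```

Request:
servo_tool(hand=[100,100,100,100,0,0,0,0,0,0,0,0], delta_pos=[[0.04,-0.001,-0.0015],[0.08,-0.001,-0.0015],[0.1,-0.001,-0.0015],[0.1,-0.001,-0.0015],[0.1,-0.001,-0.0015],[0.1,-0.001,-0.0015],[0.1,-0.001,-0.0015],[0.1,-0.001,-0.0015],[0.1,-0.001,-0.0015],[0.1,-0.001,-0.0015],[0.1,-0.001,-0.0015],[0.1,-0.001,-0.0015]], turn=[[0,0,0],[0,0,0],[0,0,0],[0,0,0],[0,0,0],[0,0,0],[0,0,0],[0,0,0],[0,0,0],[0,0,0],[0,0,0],[0,0,0]], force=30)

```text
time_s: 20.0
eef_pos: [0.5642, -0.1413, 0.0801]
orientation: [[-0.573, -0.043, 0.818], [-0.025, 0.999, 0.035], [-0.819, -0.0, -0.574]]
contact_force: [2.3, 0.2, 3.1]
grip_width: 0.056
```

Request:
servo_tool(hand=[0,0,0,0,0,0,0,0], delta_pos=[[0,0,0],[-0.0164,0,-0.0115],[-0.041,0,-0.0287],[-0.082,0,-0.0574],[-0.123,0,-0.086],[-0.1475,0,-0.1033],[-0.1475,0,-0.1033],[-0.1475,0,-0.1033]], turn=[[0,0,0],[0,0,0],[0,0,0],[0,0,0],[0,0,0],[0,0,0],[0,0,0],[0,0,0]])

```text
time_s: 20.8
eef_pos: [0.5638, -0.1415, 0.2607]
orientation: [[-0.573, -0.043, 0.819], [-0.025, 0.999, 0.034], [-0.819, -0.001, -0.573]]
contact_force: [0.7, 0.1, -1.7]
grip_width: 0.0554
```

Run:
```python
from fit import *
np.set_printoptions(precision=4,suppress=True)
snap("wrist","w12")
st=arm.state();print(st["joints"],st["time_s"],st["eef_pos"],st["grip_width"])
im=cv2.imread("pics/w12.png")
cv2.imwrite("pics/w12z.png",cv2.resize(im[150:330,210:350],None,fx=5,fy=3.3,interpolation=2))
```

```text
[ 0.4442  0.7461 -0.6245  1.4739  0.3331  1.6722  1.3619] 20.85 [ 0.5634 -0.1416  0.2596] 0.055933175490219506
```

View pics/w12z.png

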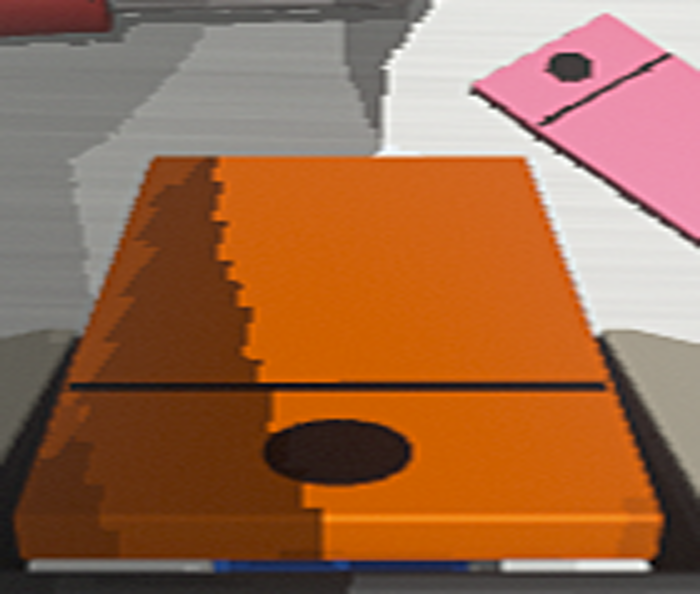

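Run:
```python
from fit import *
np.set_printoptions(precision=4,suppress=True)
c=cal("w12")
p=np.array([(525,157),(152,157),(662,515),(17,515),(655,558),(22,558)])/[5,3.3]+[209.6,149.6]
r=fitblade([(c,p)],.056,[.5105,-.1427,.21,.04,.785]);x=r.x;print(x,r.fun.round(1))
st=arm.state();R0=np.array(st["orientation"]);p0=np.array(st["eef_pos"])
off=R0.T@(x[:3]-p0);RT=R0.T@Rb(x[3],x[4]);print(off,"\n",RT,"phi",np.degrees(np.arctan2(RT[0,0],RT[2,0])))
np.save("offw.npy",off)
B=Rb(.143,0);sl=np.array([.5634,.3000,0]);print("slot x'y'",sl@B)
for bz in (.12,):
    p,R=tool_for_blade(sl-.006*B[:,0]+[0,0,bz],B,off,np.radians(10)); print(p,rel(p,R)); print(R)
```

```text
[ 0.5097 -0.1435  0.2132  0.0438  0.7822] [ 0.1 -0.1  0.1 -0.   0.  -0.3 -0.3 -0.3 -0.2  0.3  0.4  0.4 -0.2]
[ 0.0688  0.0004 -0.0173] 
 [[ 0.1687  0.     -0.9857]
 [ 0.0012  1.      0.0002]
 [ 0.9857 -0.0012  0.1687]] phi 9.713096000706535
slot x'y' [0.6004 0.2166 0.    ]
[0.5625 0.2994 0.1908] (array([0.0457, 0.4407, 0.0541]), array([ -5.76, -45.07,  -1.24]))
[[ 0.1719 -0.1425  0.9748]
 [ 0.0247  0.9898  0.1403]
 [-0.9848  0.      0.1736]]
```

Request:
servo_tool(hand=[0,0,0,0,0,0,0,0,0,0,0,0,0,0,0,0], delta_pos=[[-0.0116,0.4407,0.0141],[-0.0116,0.4407,0.0141],[-0.0116,0.4407,0.0141],[-0.0116,0.4407,0.0141],[-0.0116,0.4407,0.0141],[-0.0116,0.4407,0.0141],[-0.0116,0.4407,0.0141],[-0.0116,0.4407,0.0141],[-0.0116,0.4407,0.0141],[-0.0116,0.4407,0.0141],[-0.0116,0.4407,0.0141],[0.02,0.4407,0.036],[0.0457,0.4407,0.0541],[0.0457,0.4407,0.0541],[0.0457,0.4407,0.0541],[0.0457,0.4407,0.0541]], turn=[[-5.8,-45,-1.25],[-5.8,-45,-1.25],[-5.8,-45,-1.25],[-5.8,-45,-1.25],[-5.8,-45,-1.25],[-5.8,-45,-1.25],[-5.8,-45,-1.25],[-5.8,-45,-1.25],[-5.8,-45,-1.25],[-5.8,-45,-1.25],[-5.8,-45,-1.25],[-5.8,-45,-1.25],[-5.8,-45,-1.25],[-5.8,-45,-1.25],[-5.8,-45,-1.25],[-5.8,-45,-1.25]])

```text
time_s: 22.45
eef_pos: [0.5639, 0.2994, 0.1927]
orientation: [[0.173, -0.142, 0.975], [0.026, 0.99, 0.14], [-0.985, 0.001, 0.175]]
contact_force: [-0.6, -0.2, -1.2]
grip_width: 0.0556
```

```bash
python3 - <<'E'
from fit import *
snap("wrist","w13")
im=cv2.imread("pics/w13.png")
cv2.imwrite("pics/w13z.png",cv2.resize(im[100:220,210:350],None,fx=5,fy=5,interpolation=2))
E
python3 st.py w
```

```text
t 22.5 blade x',y',z [0.596  0.2168 0.1221] F' [ 0.0636  0.6488 -1.1729] w 0.05591021796635216 q [-0.1799  0.5367 -0.6404  1.9343  0.6479  0.7136  0.4999]
x+1mm [0.175 0.    0.985]
y+1mm [ 0.001  1.    -0.   ]
z+1mm [-0.985  0.001  0.175]
```

View pics/w13.png

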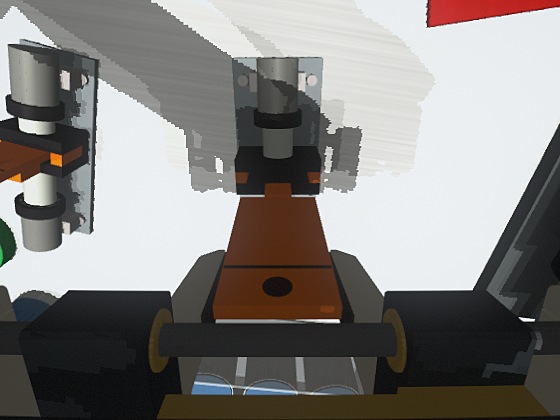

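View pics/w13z.png

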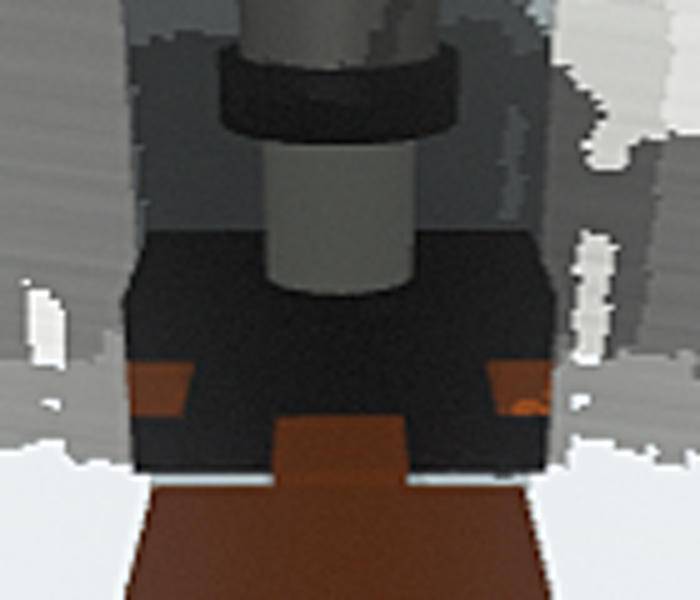

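Run:
```python
from fit import *
np.set_printoptions(precision=4,suppress=True)
c=cal("w13");o=np.array([209.6,99.6]);B=Rb(.143,0)
for z,P in ((.057,[(128,362),(552,362),(133,415),(549,415)]),(.083,[(273,470),(408,470)]),(.122,[(152,487),(525,487)])):
    a=np.array([onz(c,np.array(q)/5+o,z) for q in P]);print(z,a@B,a.mean(0)@B)
```

```text
0.057 [[0.5947 0.1773 0.057 ]
 [0.5947 0.2562 0.057 ]
 [0.6053 0.1776 0.057 ]
 [0.6053 0.2563 0.057 ]] [0.6    0.2169 0.057 ]
0.083 [[0.6052 0.205  0.083 ]
 [0.6052 0.2286 0.083 ]] [0.6052 0.2168 0.083 ]
0.122 [[0.591  0.1886 0.122 ]
 [0.5909 0.2442 0.122 ]] [0.591  0.2164 0.122 ]
```

Request:
servo_tool(hand=[0,0,0,0,0,0,0], delta_pos=[[0.03,0,-0.0053],[0.05,0,-0.0089],[0.053,0,-0.0094],[0.0534,0,-0.0075],[0.0537,0,-0.0055],[0.0539,0,-0.0045],[0.0539,0,-0.0045]], turn=[[0,0,0],[0,0,0],[0,0,0],[0,0,0],[0,0,0],[0,0,0],[0,0,0]])

```text
time_s: 23.2
eef_pos: [0.5687, 0.3006, 0.1383]
orientation: [[0.173, -0.143, 0.975], [0.026, 0.99, 0.14], [-0.985, 0.001, 0.175]]
contact_force: [-0.3, 0.1, -0.1]
grip_width: 0.0559
```

```bash
python3 st.py w
```

```text
t 23.2 blade x',y',z [0.6007 0.217  0.0676] F' [-0.2575  0.1435 -0.0509] w 0.05585390184263304 q [-0.2291  0.6025 -0.5725  1.9714  0.7399  0.6202  0.4141]
x+1mm [ 0.175 -0.     0.985]
y+1mm [0.001 1.    0.   ]
z+1mm [-0.985  0.001  0.175]
```

Request:
servo_tool(hand=[0,0,0], delta_pos=[[0.00018,0,0.001],[0.00035,0,0.002],[0.00035,0,0.002]], turn=[[0,0,0],[0,0,0],[0,0,0]])

```text
time_s: 23.5
eef_pos: [0.5702, 0.3007, 0.1375]
orientation: [[0.172, -0.143, 0.975], [0.025, 0.99, 0.141], [-0.985, 0.0, 0.173]]
contact_force: [0.1, -0.3, 0.0]
grip_width: 0.0559
```

```bash
python3 st.py w
```

```text
t 23.5 blade x',y',z [0.6022 0.2168 0.0667] F' [ 0.0166 -0.2857  0.007 ] w 0.0558814537768867 q [-0.2284  0.6055 -0.5725  1.9679  0.7394  0.6221  0.4171]
x+1mm [ 0.173 -0.001  0.985]
y+1mm [0.    1.    0.001]
z+1mm [-0.985  0.     0.173]
```

Request:
servo_tool(hand=[0,0,0], delta_pos=[[0.00018,0,0.001],[0.00035,0,0.002],[0.00035,0,0.002]], turn=[[0,0,0],[0,0,0],[0,0,0]])

```text
time_s: 23.8
eef_pos: [0.5716, 0.3009, 0.1372]
orientation: [[0.171, -0.143, 0.975], [0.025, 0.99, 0.141], [-0.985, 0.0, 0.173]]
contact_force: [-2.0, -0.6, -0.6]
grip_width: 0.0557
```

```bash
python3 st.py w
```

```text
t 23.8 blade x',y',z [0.6035 0.2168 0.0664] F' [-2.0602 -0.3551 -0.6452] w 0.055697382651131555 q [-0.2272  0.6077 -0.5732  1.9642  0.7382  0.6247  0.4204]
x+1mm [ 0.173 -0.001  0.985]
y+1mm [0.    1.    0.001]
z+1mm [-0.985  0.     0.173]
```

Request:
servo_tool(hand=[0,0,0,0,0,0,0], delta_pos=[[-0.0005,0,-0.0027],[-0.0005,0,-0.0027],[0.0034,0,-0.0034],[0.0074,0,-0.0041],[0.0113,0,-0.0048],[0.0153,0,-0.0055],[0.0153,0,-0.0055]], turn=[[0,0,0],[0,0,0],[0,0,0],[0,0,0],[0,0,0],[0,0,0],[0,0,0]])

```text
time_s: 24.5
eef_pos: [0.569, 0.3004, 0.1206]
orientation: [[0.171, -0.143, 0.975], [0.025, 0.99, 0.141], [-0.985, -0.0, 0.172]]
contact_force: [-0.8, -0.2, -1.0]
grip_width: 0.0558
```

```bash
python3 st.py w
```

```text
t 24.5 blade x',y',z [0.6009 0.2166 0.0498] F' [-0.8061 -0.1081 -0.951 ] w 0.05581461017645572 q [-0.246   0.6243 -0.5485  1.9823  0.7694  0.5913  0.3863]
x+1mm [ 0.172 -0.001  0.985]
y+1mm [0.    1.    0.001]
z+1mm [-0.985 -0.     0.172]
```

Request:
servo_tool(hand=[0,0,0,0,0,0], delta_pos=[[0.005,0,-0.0003],[0.01,0,-0.0012],[0.015,0,-0.002],[0.02,0,-0.0029],[0.022,0,-0.0033],[0.022,0,-0.0033]], turn=[[0,0,0],[0,0,0],[0,0,0],[0,0,0],[0,0,0],[0,0,0]])

```text
time_s: 25.1
eef_pos: [0.5696, 0.3006, 0.0987]
orientation: [[0.171, -0.143, 0.975], [0.025, 0.99, 0.141], [-0.985, 0.0, 0.173]]
contact_force: [-0.1, 0.4, -0.3]
grip_width: 0.0557
```

```bash
python3 st.py w
```

```text
t 25.1 blade x',y',z [0.6015 0.2168 0.0279] F' [-0.0735  0.4199 -0.3414] w 0.05572232883552771 q [-0.2699  0.6507 -0.5145  1.9961  0.811   0.5509  0.3454]
x+1mm [ 0.173 -0.001  0.985]
y+1mm [0.    1.    0.001]
z+1mm [-0.985  0.     0.173]
```

Smooth. Last few mm to the floor, then look.

Request:
servo_tool(hand=[0,0,0,0], delta_pos=[[0.003,0,-0.0005],[0.006,0,-0.001],[0.0085,0,-0.0015],[0.0085,0,-0.0015]], turn=[[0,0,0],[0,0,0],[0,0,0],[0,0,0]])

```text
time_s: 25.5
eef_pos: [0.5703, 0.3009, 0.0913]
orientation: [[0.173, -0.143, 0.974], [0.025, 0.99, 0.141], [-0.985, 0.0, 0.175]]
contact_force: [-0.7, -0.5, 6.0]
grip_width: 0.0561
```

```bash
python3 st.py w
```

```text
t 25.5 blade x',y',z [0.6024 0.217  0.0205] F' [-0.7993 -0.3402  5.9658] w 0.05614390479848922 q [-0.2796  0.6594 -0.5007  2.0008  0.8283  0.5352  0.3282]
x+1mm [ 0.175 -0.001  0.985]
y+1mm [0.    1.    0.001]
z+1mm [-0.985  0.     0.175]
```

Request:
servo_tool(hand=[95,95,95,95,95,95,95,95,95,95], delta_pos=[[0,0,0],[0,0,0],[0,0,0],[-0.03,0,0],[-0.07,0,0.005],[-0.11,0,0.01],[-0.13,0,0.018],[-0.13,0,0.018],[-0.13,0,0.018],[-0.13,0,0.018]], turn=[[0,0,0],[0,0,0],[0,0,0],[0,0,0],[0,0,0],[0,5,0],[0,10,0],[0,10,0],[0,10,0],[0,10,0]])

```text
time_s: 26.5
eef_pos: [0.564, 0.2994, 0.2202]
orientation: [[-0.001, -0.144, 0.99], [-0.001, 0.99, 0.144], [-1.0, -0.001, -0.001]]
contact_force: [0.0, 0.3, -0.1]
grip_width: 0.0883
```

Run:
```python
from fit import *
np.set_printoptions(precision=4,suppress=True)
st=arm.state();print(st["time_s"],st["eef_pos"],st["orientation"],st["contact_force"],st["grip_width"])
snap("wrist","w14");snap("side","d14")
im=cv2.imread("pics/d14.png");cv2.imwrite("pics/d14z.png",cv2.resize(im[200:410,170:350],None,fx=4,fy=2.8,interpolation=2))
```

```text
26.5 [0.564  0.2994 0.2202] [[-0.0013 -0.1438  0.9896]
 [-0.0011  0.9896  0.1438]
 [-1.     -0.0009 -0.0014]] [ 0.0067  0.3301 -0.1127] 0.08827490407658234
```

View pics/w14.png

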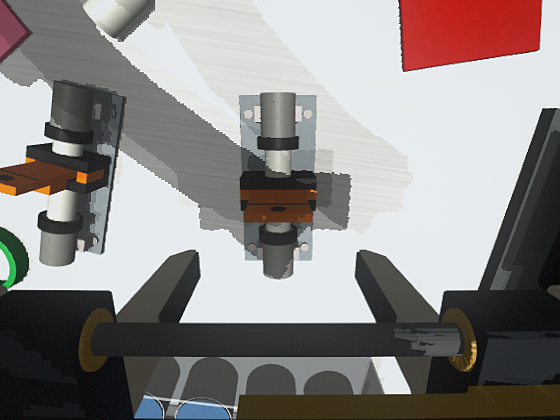

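View pics/d14z.png

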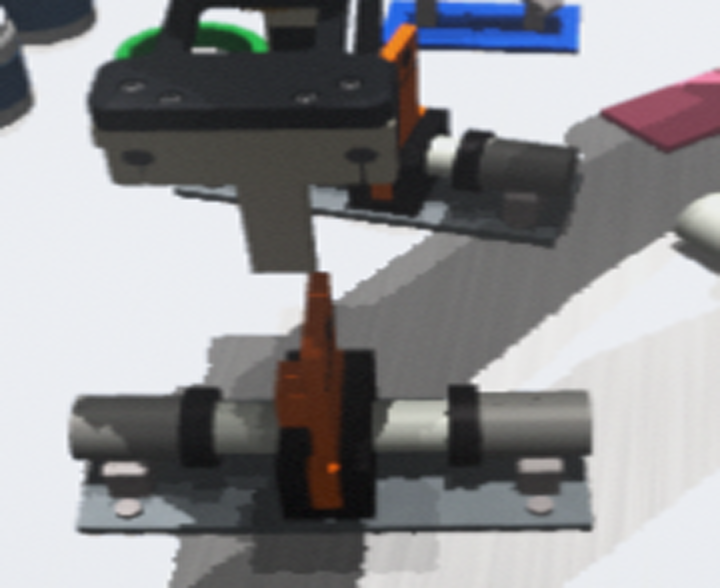

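Request:
servo_tool(hand=[0,0,0,0,0,0,0,0,0,0,0,0], delta_pos=[[0,0.001,0.001],[0,0.001,0.001],[0,0.001,0.001],[0,0.001,0.001],[0,0.001,0.001],[0,0.001,0.001],[0,0.001,0.001],[0.03,0.001,0.001],[0.06,0.001,0.001],[0.078,0.001,0.001],[0.081,0.001,0.001],[0.084,0.001,0.001]], turn=[[0,0,0],[0,0,0],[0,0,0],[0,0,0],[0,0,0],[0,0,0],[0,0,0],[0,0,0],[0,0,0],[0,0,0],[0,0,0],[0,0,0]])

```text
time_s: 27.8
eef_pos: [0.566, 0.3014, 0.1378]
orientation: [[-0.001, -0.143, 0.99], [0.0, 0.99, 0.143], [-1.0, 0.001, -0.001]]
contact_force: [0.5, -0.5, 0.4]
grip_width: 0.0011
```

Request:
servo_tool(hand=[0,0,0], delta_pos=[[0.001,0,0],[0.0015,0,0],[0.0015,0,0]], turn=[[0,0,0],[0,0,0],[0,0,0]])

```text
time_s: 28.1
eef_pos: [0.5665, 0.3016, 0.1374]
orientation: [[0.001, -0.143, 0.99], [0.001, 0.99, 0.143], [-1.0, 0.001, 0.002]]
contact_force: [-0.7, 0.3, 4.6]
grip_width: 0.0005
```

Request:
servo_tool(hand=[0,0,0], delta_pos=[[0.001,0,0],[0.001,0,0],[0.001,0,0]], turn=[[0,0,0],[0,0,0],[0,0,0]])

```text
time_s: 28.4
eef_pos: [0.5672, 0.3019, 0.1373]
orientation: [[0.003, -0.143, 0.99], [0.002, 0.99, 0.143], [-1.0, 0.001, 0.003]]
contact_force: [1.4, -0.7, 12.7]
grip_width: 0.0002
```

Request:
servo_tool(hand=[0,0,0,0,0,0,0,0,0,0], delta_pos=[[-0.04,0,0],[-0.08,0,0],[-0.13,0,0],[-0.16,0,0],[-0.16,0.09,0],[-0.16,0.14,0],[-0.16,0.14,0],[-0.16,0.14,0],[-0.16,0.14,0],[-0.16,0.14,0]], turn=[[0,0,0],[0,0,0],[0,0,0],[0,0,0],[0,0,0],[0,0,0],[0,0,0],[0,0,0],[0,0,0],[0,0,0]])

```text
time_s: 29.4
eef_pos: [0.5465, 0.4383, 0.2951]
orientation: [[-0.0, -0.142, 0.99], [-0.001, 0.99, 0.142], [-1.0, -0.001, -0.0]]
contact_force: [-1.0, -0.4, -0.3]
grip_width: 0.0002
```

Run:
```python
from fit import *
np.set_printoptions(precision=4,suppress=True)
st=arm.state();print(st["time_s"],st["eef_pos"],st["contact_force"])
snap("side","d15");snap("scene","s15")
im=cv2.imread("pics/d15.png");cv2.imwrite("pics/d15z.png",cv2.resize(im[190:410,170:350],None,fx=4.2,fy=2.7,interpolation=2))
```

```text
29.4 [0.5465 0.4383 0.2951] [-1.0063 -0.397  -0.2891]
```

View pics/d15z.png

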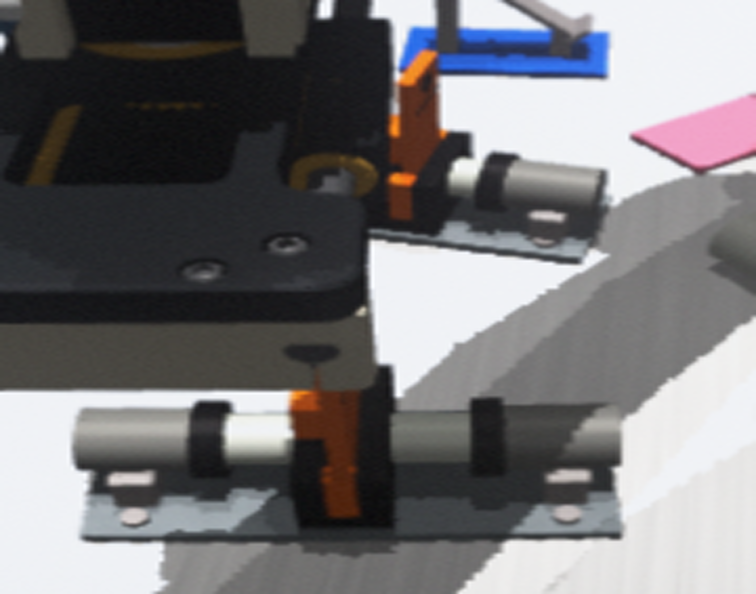

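View pics/s15.png

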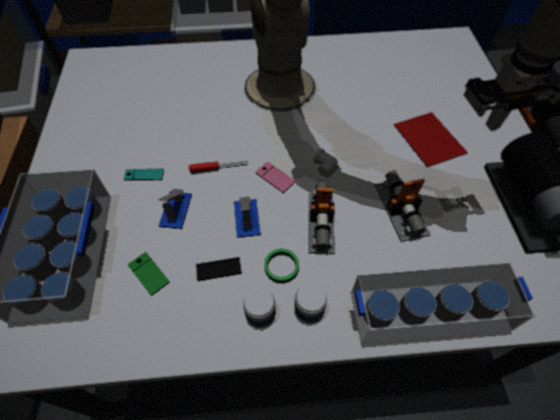

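```bash
python3 -c "
from workcell import job
print(job.finish_job())"
```

```text
the job is handed in; nothing more can be done
None
```

Both blades are refitted and released: the narrow one first, in the short-slot valve, then the wide one in the long-slot valve. The job was handed in at about 29.4 s of the 72 s allowed.

- **Finding the slots:** I located each slot from the wrist camera. I then touched the blade lightly against the backstop (2–3.5 N), backed off a couple of millimetres and lowered it in. The narrow valve body sat about 12 mm off its middle, towards the robot.
- **Fully home:** pressing each blade's top with closed fingers met firm resistance at z ≈ 0.137 m (17 N on the narrow blade, 13 N on the wide). That is the slot floor at 22 mm plus the 115 mm blade.
- **Last pictures:** both blades stand upright in their valves and both stands are empty. The bystanders and look-alikes appear unmoved, and the gripper was about 0.16 m above the valves and clear of them. In the side view the gripper hid the top of the wide blade, but the scene view shows it.

- **Joint 6 near its limit:** it read 0.1099 rad against the stated limit of 0.11 while the narrow blade was being lowered, so I turned the gripper upright around the lightly held blade. The reading may be rounding, or the joint may have just passed its limit.
- **Camera offset:** the backstop contact was about 2 to 4 mm further along the pipe than the camera predicted. I went by touch.

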